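# Lay out a luggage-handle set on the bench mat

## Task

Lay out the carry-handle set on the blue bench mat, ready to be screwed together: centre the aluminium backing bar on the mat along its longer side, then stand the round-nosed socket on the bar's round end and the square socket on its square end, each flush with the end of the bar and with their open mouths facing each other, and lay the black grip flat on the bar between them with its tongues in the two mouths. Stand the tub of screws on the mat behind the middle of the grip (on the side away from the robot), clear of the bar and never tipped. Leave the tool cup, the side cutters and the cleaner bottle where they are.

Things in the scene. Friction and masses are not known exactly. Their poses are not given: they have to be found in the camera images.
- backing_bar: Flat aluminium bar, 250 long (its y) x 40 wide (its x) x 6 mm thick, 0.16 kg, loose. End at +y round (half circle, radius 20 mm), end at -y cut square; dark screw holes. Origin: centre of the underside. Starts on the plywood board, about along world y, round end to the robot's left. On the mat it may lie either way round.
- round_socket: Black plastic socket with half-round nose, open on top and at one end (mouth): 46 long (its y) x 40 wide x 18 mm high, walls 4, floor 3, channel 32 mm wide; 35 g. Mouth at -y, nose at +y. Origin: centre of the underside, 23 mm from mouth and nose tip. Flush on the bar's round end its origin is 102 mm from the bar's middle (bar +y), axes parallel to the bar's.
- square_socket: Black plastic socket with a square closed end, open on top and at the other end (mouth): 46 long (its y) x 40 wide x 18 mm high, walls 4, floor 3, channel 32 mm wide; 35 g. Mouth at +y, closed end at -y. Origin: centre of the underside, 23 mm from both. Flush on the bar's square end its origin is 102 mm from the bar's middle (bar -y), axes parallel to the bar's.
- grip: Black rubber handle grip: body 140 long (its y) x 32 wide x 16 mm thick, and a tongue 30 long x 18 wide x 6 mm thick at each end, 5 to 11 mm above the underside (passes over the socket floors). Same both ways round, 80 g, loose. Origin: centre of the underside. On the bar between flush sockets its body has 9 mm to spare at each end.
- screw_tub: Small white open square tub, 44 x 44 x 28 mm high, walls 3 mm, with steel screws in it, loose, 90 g. Origin: centre of the underside. It is the only thing on the sorting board that is not black or aluminium.
- bench_mat: Blue bench mat, fixed, the target: 260 deep (its x, away from the robot) x 320 wide (its y) x 4 mm thick. Origin: centre of the underside. It lies left or right ahead of the robot, turned by up to 9 degrees. With the bar centred, a strip 110 mm deep is free behind it for the tub.
- sort_board: Plywood sorting board, fixed: 290 deep (its x) x 320 wide (its y) x 12 mm thick. Origin: centre of the underside. The five parts start on it: bar and grip in its near and middle part (either order), the sockets and the tub in a row in its far part (any order).
- tool_cup: White plastic tool cup with a yellow foot, 74 mm across, 100 mm high, with red scissors and tweezers standing up to 150 mm, loose, beyond the work. To be left alone. Origin: centre of the underside.
- side_cutters: Red-handled side cutters, 125 mm long, 15 mm high, lying on the bench beyond the work, loose. To be left alone. Origin: underside, near the middle.
- cleaner_bottle: White plastic bottle with a blue cap, 52 mm across, 125 mm high, loose, beyond the work. To be left alone. Origin: centre of the underside.
There are look-alikes about, which are no part of the job. Several things have the shape of the grip; the one meant has the colours described above. Leave any orange or yellow look-alike of the square_socket alone.

How it is judged:
At the end, for the whole second after the job is handed in: At rest: bar within 15 mm of the mat centre, 0.15 rad of its width; each socket on its own bar end, within 8 mm of flush, mouth inward, 0.15 rad; grip flat on the bar within 9 mm (8 across) of its middle, 0.12 rad; tub upright on the mat, 42-106 mm behind its middle, 25 mm sideways (x of backing_bar in the frame of bench_mat between -0.015 and 0.015 m and y of backing_bar in the frame of bench_mat between -0.015 and 0.015 m and z of backing_bar in the frame of bench_mat between 0.001 and 0.008 m and angle between the y axis of backing_bar and the y axis of bench_mat, either way round below 0.15 rad and angle between backing_bar's own z axis and vertical below 0.05 rad and y of round_socket in the frame of backing_bar between 0.094 and 0.11 m and x of round_socket in the frame of backing_bar between -0.008 and 0.008 m and z of round_socket in the frame of backing_bar between 0.003 and 0.009 m and y of backing_bar in the frame of round_socket below -0.09 m and angle between the y axis of each of round_socket, square_socket and the y axis of backing_bar, either way round below 0.15 rad and angle between each of round_socket, square_socket, grip, screw_tub's own z axis and vertical below 0.06 rad and y of square_socket in the frame of backing_bar between -0.11 and -0.094 m and x of square_socket in the frame of backing_bar between -0.008 and 0.008 m and z of square_socket in the frame of backing_bar between 0.003 and 0.009 m and y of backing_bar in the frame of square_socket above 0.09 m and x of grip in the frame of backing_bar between -0.008 and 0.008 m and y of grip in the frame of backing_bar between -0.009 and 0.009 m and z of grip in the frame of backing_bar between 0.003 and 0.009 m and angle between the y axis of grip and the y axis of backing_bar, either way round below 0.12 rad and x of screw_tub in the frame of bench_mat between 0.042 and 0.106 m and y of screw_tub in the frame of bench_mat between -0.025 and 0.025 m and z of screw_tub in the frame of bench_mat between 0.001 and 0.008 m and linear speed of each of backing_bar, round_socket, square_socket, grip, screw_tub below 0.02 m/s); the robot touches nothing.
It fails at once if the screw tub is tipped by more than 0.5 rad (angle between screw_tub's own z axis and vertical above 0.5 rad).
It fails at once if the tool cup is shifted by more than 30 mm or tipped (distance of tool_cup from where it was at the start of the episode above 0.03 m or angle between tool_cup's own z axis and vertical above 0.3 rad).
It fails at once if the side cutters are shifted by more than 30 mm (distance of side_cutters from where it was at the start of the episode above 0.03 m).
It fails at once if the cleaner bottle is shifted by more than 30 mm or tipped (distance of cleaner_bottle from where it was at the start of the episode above 0.03 m or angle between cleaner_bottle's own z axis and vertical above 0.3 rad).
It also fails if it takes over 118 s, if anything falls off the work surface, if the arm or the gripper's body presses on something with over 40 N, if the wrist force passes 120 N, or if a joint passes its speed limit or range.

## Robot

A 6-joint arm with a two-finger parallel gripper is mounted at the origin on the work surface. World frame = base frame: x ahead of the robot, y to its left, z up, the work surface at z = 0. Lengths are in m, angles in rad, forces in N, time in s.
With the tool pointing down it reaches from about 0.4 to 0.825 m from the base axis. Payload 7 kg.
Tool frame: the origin (TCP) lies at the very end of the fingers, on their centre line; the grasp point (between the pads) lies arm.grip_point_offset behind it (arm.grip_point_offset is the distance from the TCP to the grasp point, in m); z points along the fingers, y is the line along which they close (so a half turn about z gives the same grasp; the last joint's range is limited). The gripper opens to 88 mm and grips with 3 to 60 N. Pads are 19 mm wide; open, the fingers measure 130 mm over their backs; the gripper's body (78 mm by 193 mm) begins 47 mm behind the grasp point.
Start: joints at [1.451, 0.359, 0.012, 0, -1.224, -0.288], TCP at [0.268, 0.62, 0.198] pointing down, gripper open.
Joint ranges: [-3.07, 3.07], [-1.43, 2.12], [-1.02, 1.25], [-3.03, 1.67], [-3.05, -0], [-3.03, 3.03]. Speed limits (rad/s): [2.39, 2.39, 3.01, 3.14, 3.14, 3.14].

## Interface

Orientations are given as [roll, pitch, yaw] about the fixed x, y, z axes, in that order (R = Rz(yaw) Ry(pitch) Rx(roll)).
In Python, from station import arm gives the robot as it stands.
- The arm moves only by the shell command python3 -m crank 'ROWS' [OPENING] [FORCE]. ROWS is JSON, a list of rows, each an object of numbers: "dx", "dy", "dz": the shift along the tool's x, y, z in cm; "wx", "wy", "wz": the turn, a rotation vector about the tool's x, y, z in degrees. A call has exactly 10 rows; each row is the pose to reach, as a shift and turn from the pose commanded when the call began, along the tool's axes at that moment; what a row does not reach only later rows make up. A row lasts 1/8 s, in which the tool goes at most 62.5 mm and 10.7 degrees, less where a joint would pass 70% of its speed; a pose out of reach is approached as far as the arm can. A call with a gripper value outside its range is refused whole. OPENING is the finger opening in cm, from 0 to 8.76, set as the call begins (- or left out, the last holds). The fingers move at their own pace and stop on an object; FORCE is the grip in N (left out, the last holds). Time passes only in rows, so rows that repeat a pose let the fingers close, or fill a call up. It gives the time, the measured TCP pose, the force, the opening and the grip force at its end, in the units of the state.
- arm.get_state(): the state, without advancing time (a new reading comes with each control period).
- arm.grab_frame(name): name is "scene" or "top" or "wrist"; returns the picture (480x640x3 uint8, red, green, blue); there is no depth.
- arm.calibration(name): a dict with "fx", "fy", "cx", "cy" (pixels), "dist_coeffs" ([k1, k2, p1, p2, k3] as OpenCV has them; the pictures are not rectified), "world_from_camera" (4x4, takes a point from camera to world coordinates). Camera axes: x right, y down, z forward; pixel columns grow to the right and rows downward; lengths in m; the calibration is good to about 2 mm. A picture is of the moment at which its call begins: read the wrist's pose just before it. calibration takes no time and is no camera call; for the wrist camera it gives the pose at the moment of the call.
- arm.job_done(): hands the job in; it is judged then, once.
Trained networks look in the newest picture that a camera, given by its name, has taken for a name from the list of things; names that differ only in an ending like _2 or _b are one class to them, and where a whole thing is asked for, a point or a joint stands for the part that bears it (a point fixed in the world has none). Each returns a list of dicts, best first, with "confidence" (0 to 1); they miss things now and then, are a little off and sometimes report something else, mostly with a low value. They report only what shows in the picture. A call takes as long as a camera call. They do not tell look-alikes from the thing itself.
- arm.find_in(camera, query): "centre" ([x, y, z] in m, in world coordinates, good to about 4 mm: the middle of the surface that is visible of it).
- arm.masks_of(camera, query): "pixels" (480x640 bool, what is visible of it).
- arm.mark_of(camera, query): "centre" ([x, y, z] in m, in world coordinates, good to about 4 mm: a listed point, or the origin of a listed thing).
The state is a dict: "t": time; "q": joint angles; "qd": joint speeds; "joint_efforts": joint torques, N m; "eef_pos": TCP position; "ee_rot": TCP orientation; "force": force on the tool from outside, world axes, zero at the start; "moment": the same for the moment, N m; "width": finger opening in m; "gripper_force": force on a finger pad.
Only numpy, scipy, OpenCV 4.12 (cv2) and the standard library are available. Lean on these libraries where they do the work, as an engineer would, in place of code of your own. Each camera call takes 0.05 s, during which the arm holds its last target. There are 200 camera calls.

## Working session

There is one attempt and no reset: what is moved stays moved. The work goes in short steps, Python scripts to look and compute and a shell command to move; the robot and the scene stay as the last step left them, time stands still between calls to the robot, and variables do not carry over. Pictures are saved under pics/ and viewed, at most 14 in all, crops included, and the job is handed in when it is done.

```bash
ls; mkdir -p pics
python3 - <<'E'
from station import arm
import cv2
for n in ("scene","top","wrist"):
    im=arm.grab_frame(n); cv2.imwrite(f"pics/{n}0.png",im[:,:,::-1])
s=arm.get_state(); print(s, arm.grip_point_offset)
for n in ("scene","top","wrist"): print(n,arm.calibration(n))
E
```

```text
pics
{'t': 0.15, 'q': array([ 1.45109166e+00,  3.59185055e-01,  1.12864563e-02, -2.76076954e-04,
       -1.22411658e+00, -2.88100483e-01]), 'qd': array([ 0.00123226, -0.00361846,  0.00318935,  0.00250172, -0.00220558,
       -0.0012071 ]), 'joint_efforts': array([-6.11847172e-04, -5.83277357e+01,  2.93293798e+01,  7.00118154e+00,
        8.78492516e-03, -1.03826521e-04]), 'eef_pos': array([0.26756059, 0.61926127, 0.19706566]), 'ee_rot': array([ 3.14035028e+00, -9.74778809e-05, -4.07899051e-01]), 'force': array([ 0.40242076, -0.13554241, -0.34893867]), 'moment': array([0.05467942, 0.00098281, 0.03672089]), 'gripper_force': 0.0, 'width': 0.08766914942254715} 0.0188
scene {'fx': 509.5358527306552, 'fy': 509.5358527306552, 'cx': 323.8261992652177, 'cy': 238.48506974462734, 'dist_coeffs': array([-0.13440414,  0.        ,  0.        ,  0.        ,  0.        ]), 'world_from_camera': array([[-0.7683789 ,  0.48717642, -0.41503374,  0.91257583],
       [ 0.63994153,  0.59325489, -0.48838865,  0.56092476],
       [ 0.00828936, -0.64086486, -0.76760896,  0.84411123],
       [ 0.        ,  0.   
[... 361 characters left out ...]
1, -2.40978281e-02, -6.41081161e-04,
         5.42391912e-02],
       [ 4.38764841e-03, -1.55745214e-01, -9.87787516e-01,
         1.00189143e+00],
       [ 0.00000000e+00,  0.00000000e+00,  0.00000000e+00,
         1.00000000e+00]])}
wrist {'fx': 416.04543144616935, 'fy': 416.04543144616935, 'cx': 317.9337118490837, 'cy': 237.34460000277792, 'dist_coeffs': array([-0.10014855,  0.        ,  0.        ,  0.        ,  0.        ]), 'world_from_camera': array([[-0.39603141, -0.88824042, -0.23278333,  0.33066765],
       [-0.91823567,  0.38351908,  0.09877434,  0.59156024],
       [ 0.00154149,  0.2528677 , -0.96749964,  0.38413425],
       [ 0.        ,  0.        ,  0.        ,  1.        ]])}
```

View pics/top0.png

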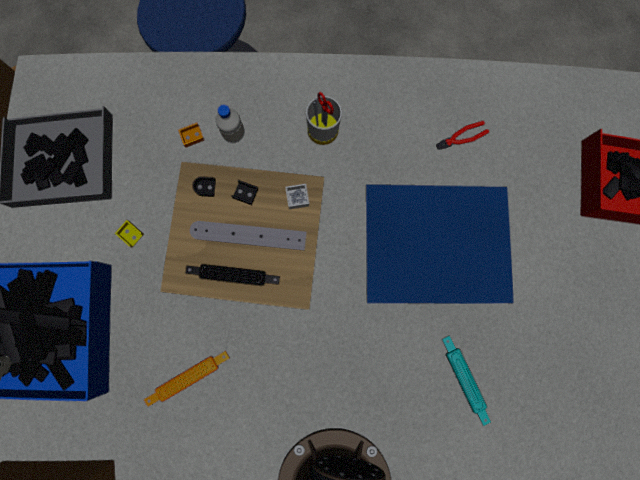

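View pics/scene0.png

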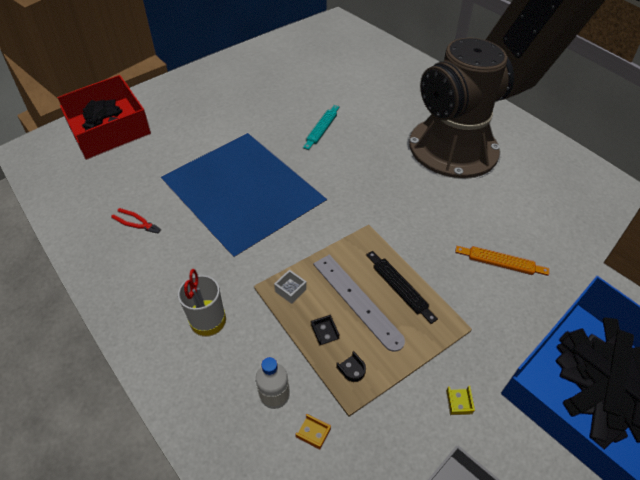

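The top picture shows the sort board around (243,235). On it are the round socket (204,187), square socket (245,191), white tub (297,195), bar (248,236) and black grip (240,274). The mat is at (438,244).

- **Grip look-alikes:** the orange one at (187,378), the teal one at (466,380), and the black one on the board at (240,274), which I choose. The bins also hold black shapes, at (40,330), (55,160) and (625,175).
- **Socket look-alikes:** orange at (191,134) and yellow at (130,233). I choose the black one at (245,191).

Next I take a close crop and measure.

```bash
cat > h.py <<'E'
from station import arm
import numpy as np, cv2
def w2(cal,px,z):
    K=np.array([[cal['fx'],0,cal['cx']],[0,cal['fy'],cal['cy']],[0,0,1]])
    u=cv2.undistortPoints(np.float64(px).reshape(-1,1,2),K,np.array(cal['dist_coeffs'])).reshape(-1,2)
    T=cal['world_from_camera']; d=np.c_[u,np.ones(len(u))]@T[:3,:3].T
    return (T[:3,3]+d*((z-T[2,3])/d[:,2])[:,None])[:,:2]
def cont(m):
    m=(m>0).astype(np.uint8); c=max(cv2.findContours(m,cv2.RETR_EXTERNAL,cv2.CHAIN_APPROX_NONE)[0],key=cv2.contourArea)
    return c.reshape(-1,2)
def rect(cal,m,z):
    P=w2(cal,cont(m),z)*1000
    (c,s,a)=cv2.minAreaRect(P.astype(np.float32))
    if s[0]<s[1]: s=(s[1],s[0]); a+=90
    a=(a+0)%180   # direction of the long side, deg from world x
    return np.round(c,1),np.round(s,1),round(a,1)
def mat(cal,im):
    hsv=cv2.cvtColor(im,cv2.COLOR_RGB2HSV)
    m=cv2.inRange(hsv,(100,120,40),(125,255,255))
    return m
E
python3 - <<'E'
from h import *
im=arm.grab_frame("top"); cal=arm.calibration("top")
cv2.imwrite("pics/crop1.png",cv2.resize(im[115:315,110:340,::-1],None,fx=3.4,fy=2.9,interpolation=cv2.INTER_CUBIC))
m=mat(cal,im); m[:, :340]=0; m[:,560:]=0;m[:150]=0
print('mat',rect(cal,m,.004))
for q,z in (("backing_bar",.018),("grip",.023),("round_socket",.03),("square_socket",.03),("screw_tub",.04),("sort_board",.012),("tool_cup",.1),("cleaner_bottle",.12),("side_cutters",.01)):
    for r in arm.masks_of("top",q)[:3]: print(q,round(r['confidence'],2),cont(r['pixels']).mean(0).round(),rect(cal,r['pixels'],z))
    for r in arm.mark_of("top",q)[:1]: print('   mark',round(r['confidence'],2),np.round(r['centre'],3))
E
```

```text
mat (array([ 507.1, -219. ]), array([317.8, 256.5]), 90.9)
backing_bar 0.62 [249. 235.] (array([512.1, 197.2]), array([249.9,  41.3]), 85.5)
   mark 0.97 [0.518 0.197 0.008]
grip 0.8 [466. 380.] (array([ 219., -267.]), array([199.3,  36.7]), 26.2)
grip 0.68 [232. 275.] (array([427.2, 223.6]), array([199.8,  34.4]), 85.3)
grip 0.59 [185. 379.] (array([209.1, 309.5]), array([196.9,  32.2]), 122.3)
   mark 0.95 [ 0.22  -0.268  0.   ]
round_socket 0.83 [205. 186.] (array([614.4, 293.4]), array([49.4, 44.4]), 88.8)
   mark 0.77 [0.62  0.293 0.014]
square_socket 0.97 [128. 234.] (array([506.3, 449.8]), array([48.3, 40.6]), 48.5)
square_socket 0.88 [191. 134.] (array([731.7, 329.6]), array([48.5, 47.9]), 22.5)
square_socket 0.63 [245. 192.] (array([602.3, 203.3]), array([45.7, 43.5]), 71.1)
   mark 0.82 [0.74  0.333 0.004]
screw_tub 0.56 [296. 196.] (array([593.9,  92.1]), array([49.9, 42.8]), 11.1)
   mark 0.94 [0.599 0.092 0.011]
sort_board 0.79 [244. 236.] (array([516.6, 205.3]), array([321.2, 294.4]), 84.8)
   mark 0.8 [0.516 0.205 0.   ]
tool_cup 0.76 [323. 119.] (array([746.6,  39.5]), array([115.9,  71.9]), 1.5)
tool_cup 0.4 [249. 235.] (array([498.9, 184.4]), array([231. ,  41.7]), 85.3)
tool_cup 0.23 [297. 196.] (array([579.2,  89.4]), array([46. , 40.3]), 10.4)
   mark 0.97 [0.759 0.039 0.001]
cleaner_bottle 0.6 [229. 124.] (array([720.2, 229.1]), array([85.7, 50.3]), 25.5)
cleaner_bottle 0.58 [297. 196.] (array([574.1,  88.7]), array([45.9, 40.3]), 10.4)
   mark 0.83 [0.752 0.24  0.007]
side_cutters 0.86 [465. 135.] (array([ 747.9, -275.6]), array([126.8,  38.2]), 118.8)
side_cutters 0.48 [204. 186.] (array([619.3, 299.4]), array([49.3, 45.2]), 91.0)
   mark 0.77 [ 0.742 -0.258 -0.009]
```

View pics/crop1.png

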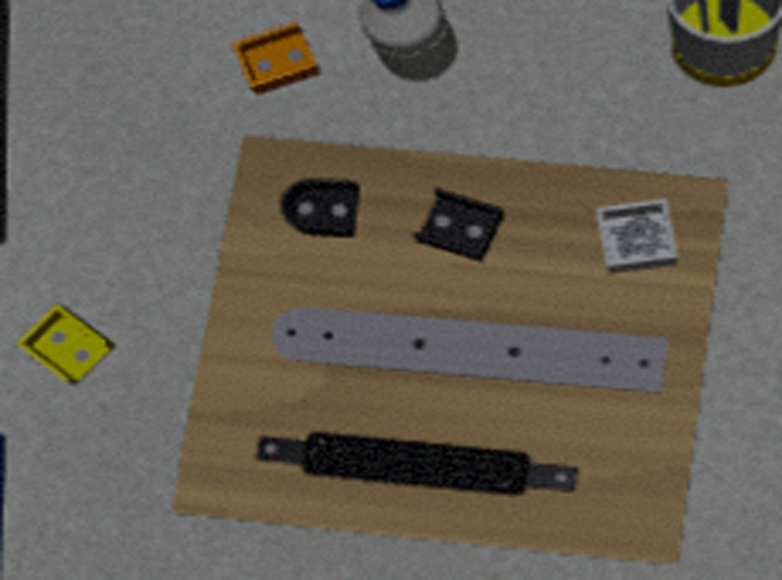

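Viewed: the black round socket has its nose left and mouth right. The black square socket is turned about 20°, closed end right and mouth left. The black grip and the tub are confirmed. Both sockets already face the right way for the bar. Next I move the wrist over the board, aligned with the bar.

```bash
python3 -m crank '[{"dx":40.5,"dy":31.4,"dz":-6,"wz":71},{"dx":40.5,"dy":31.4,"dz":-6,"wz":71},{"dx":40.5,"dy":31.4,"dz":-6,"wz":71},{"dx":40.5,"dy":31.4,"dz":-6,"wz":71},{"dx":40.5,"dy":31.4,"dz":-6,"wz":71},{"dx":40.5,"dy":31.4,"dz":-6,"wz":71},{"dx":40.5,"dy":31.4,"dz":-6,"wz":71},{"dx":40.5,"dy":31.4,"dz":-6,"wz":71},{"dx":40.5,"dy":31.4,"dz":-6,"wz":71},{"dx":40.5,"dy":31.4,"dz":-6,"wz":71}]' 8.7 20
cat > look.py <<'E'
from h import *
import sys
s=arm.get_state(); cal=arm.calibration("wrist"); im=arm.grab_frame("wrist")
cv2.imwrite(f"pics/{sys.argv[1]}.png",im[:,:,::-1])
print(s['t'],s['eef_pos'],s['ee_rot'],s['q'].round(2))
Z=dict(backing_bar=.018,grip=.023,round_socket=.03,square_socket=.03,screw_tub=.04)
for q in sys.argv[2:]:
    n,_,z=q.partition(':'); z=float(z) if z else Z[n]
    for r in arm.masks_of("wrist",n)[:3]: print(n,round(r['confidence'],2),cont(r['pixels']).mean(0).round(),rect(cal,r['pixels'],z))
    for r in arm.mark_of("wrist",n)[:1]: print('   mark',round(r['confidence'],2),np.round(r['centre'],3))
E
python3 look.py w1 backing_bar grip round_socket square_socket screw_tub
```

```text
1.1 [0.26770618 0.61961905 0.19776665] [ 3.14158984e+00 -7.41749287e-06 -4.07791704e-01] [ 1.45  0.36  0.01  0.   -1.22 -0.29]
grip 0.88 [612. 169.] (array([193.5, 355.4]), array([114.9,  36.2]), 122.7)
   mark 0.66 [0.212 0.31  0.004]$[0]: bad value
```

View pics/w1.png

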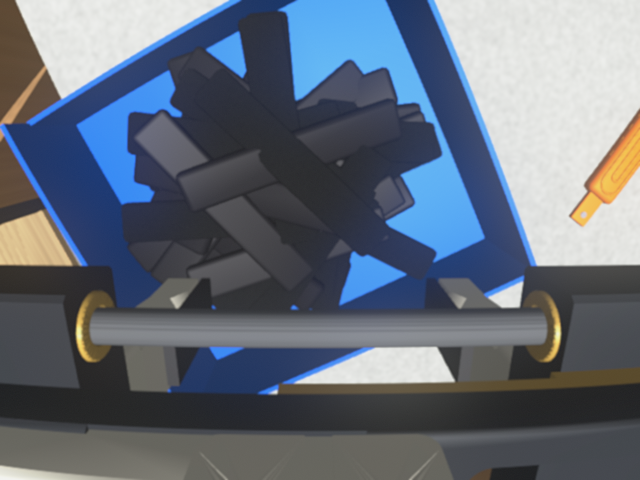

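The picture shows only the blue bin of black shapes and, at the right edge (610,170), the orange look-alike. The gripper hides everything below row 265. The move was refused, so I'll retry with progressive rows.

```bash
python3 -m crank '[{"dx":4.5,"dy":3.5,"dz":-0.6,"wz":8},{"dx":9.0,"dy":7.0,"dz":-1.2,"wz":16},{"dx":13.5,"dy":10.5,"dz":-1.8,"wz":24},{"dx":18.0,"dy":14.0,"dz":-2.4,"wz":32},{"dx":22.5,"dy":17.5,"dz":-3.0,"wz":40},{"dx":27.0,"dy":21.0,"dz":-3.6,"wz":48},{"dx":31.5,"dy":24.5,"dz":-4.2,"wz":56},{"dx":36.0,"dy":28.0,"dz":-4.8,"wz":64},{"dx":40.0,"dy":31.2,"dz":-5.4,"wz":71},{"dx":40.0,"dy":31.2,"dz":-6.0,"wz":71}]' 8.7 20
```

```text
$[0]: bad value
```

```bash
python3 look.py w2 backing_bar grip round_socket square_socket screw_tub
```

```text
1.65 [0.26771087 0.61962568 0.1977462 ] [ 3.14158472e+00  1.02498530e-06 -4.07797440e-01] [ 1.45  0.36  0.01 -0.   -1.22 -0.29]
grip 0.82 [612. 169.] (array([193.5, 354.8]), array([115.9,  37.7]), 123.7)
   mark 0.61 [0.21  0.309 0.001]
```

View pics/w2.png

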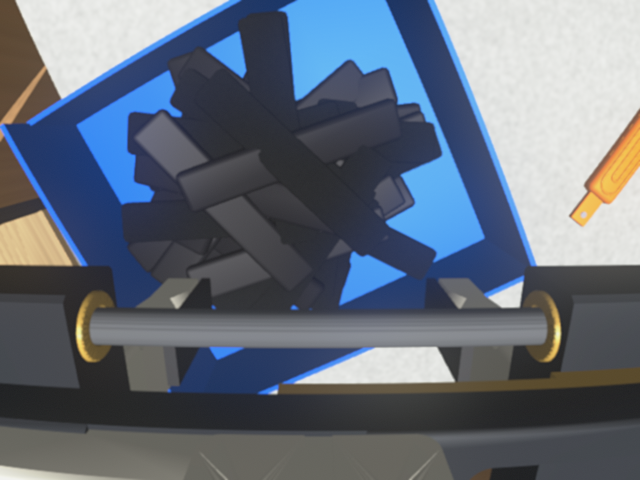

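The second move was refused as well, so the picture is unchanged. Rows probably need all six keys.

```bash
python3 -m crank '[{"dx":4.5,"dy":3.5,"dz":-0.6,"wx":0,"wy":0,"wz":8},{"dx":9.0,"dy":7.0,"dz":-1.2,"wx":0,"wy":0,"wz":16},{"dx":13.5,"dy":10.5,"dz":-1.8,"wx":0,"wy":0,"wz":24},{"dx":18.0,"dy":14.0,"dz":-2.4,"wx":0,"wy":0,"wz":32},{"dx":22.5,"dy":17.5,"dz":-3.0,"wx":0,"wy":0,"wz":40},{"dx":27.0,"dy":21.0,"dz":-3.6,"wx":0,"wy":0,"wz":48},{"dx":31.5,"dy":24.5,"dz":-4.2,"wx":0,"wy":0,"wz":56},{"dx":36.0,"dy":28.0,"dz":-4.8,"wx":0,"wy":0,"wz":64},{"dx":40.0,"dy":31.2,"dz":-5.4,"wx":0,"wy":0,"wz":71},{"dx":40.0,"dy":31.2,"dz":-6.0,"wx":0,"wy":0,"wz":71}]' 8.7 20 && python3 look.py w3 backing_bar grip round_socket square_socket screw_tub
```

```text
t: 3.45
eef_pos: [0.5122, 0.1717, 0.258]
ee_rot: [-3.141, -0.0, -1.653]
force: [-0.3, 0.1, -0.7]
width: 0.0872
gripper_force: 0.0
3.45 [0.51217629 0.17172489 0.25801729] [-3.14148610e+00 -3.20433075e-04 -1.65255722e+00] [ 0.69  0.1  -0.19  0.   -1.28 -0.77]
backing_bar 0.79 [317. 202.] (array([514.7, 183.7]), array([226.5,  41.1]), 85.4)
   mark 0.79 [0.514 0.196 0.011]
grip 0.66 [401. 226.] (array([428.7, 211.6]), array([176.1,  35.4]), 85.0)
   mark 0.69 [0.619 0.295 0.01 ]
round_socket 0.93 [232. 300.] (array([615.3, 273.5]), array([42.2, 16.4]), 175.8)
   mark 0.62 [0.621 0.293 0.009]
square_socket 0.79 [232. 235.] (array([605.4, 202.2]), array([50.5, 44.3]), 71.6)
square_socket 0.15 [401. 225.] (array([430.1, 209.8]), array([173.2,  34. ]), 84.4)
   mark 0.81 [0.611 0.204 0.011]
screw_tub 0.85 [222. 124.] (array([597.7,  90.4]), array([48.5, 45.4]), 10.7)
screw_tub 0.34 [231. 300.] (array([612.8, 269.4]), array([41.4, 18.3]), 175.9)
   mark 0.6 [0.6   0.095 0.012]
```

```bash
python3 -m crank '[{"dx":-1.2,"dy":-0.1,"dz":4,"wx":0,"wy":0,"wz":0},{"dx":-2.4,"dy":-0.1,"dz":9,"wx":0,"wy":0,"wz":0},{"dx":-2.4,"dy":-0.1,"dz":14,"wx":0,"wy":0,"wz":0},{"dx":-2.4,"dy":-0.1,"dz":18.5,"wx":0,"wy":0,"wz":0},{"dx":-2.4,"dy":-0.1,"dz":22,"wx":0,"wy":0,"wz":0},{"dx":-2.4,"dy":-0.1,"dz":23.6,"wx":0,"wy":0,"wz":0},{"dx":-2.4,"dy":-0.1,"dz":24.4,"wx":0,"wy":0,"wz":0},{"dx":-2.4,"dy":-0.1,"dz":24.4,"wx":0,"wy":0,"wz":0},{"dx":-2.4,"dy":-0.1,"dz":24.4,"wx":0,"wy":0,"wz":0},{"dx":-2.4,"dy":-0.1,"dz":24.4,"wx":0,"wy":0,"wz":0}]' 6 30
```

```text
t: 5.25
eef_pos: [0.5145, 0.1989, 0.0148]
ee_rot: [-3.14, 0.001, -1.647]
force: [1.0, -0.2, -0.2]
width: 0.0603
gripper_force: 0.0
```

```bash
python3 -m crank '[{"dx":0,"dy":0,"dz":0,"wx":0,"wy":0,"wz":0},{"dx":0,"dy":0,"dz":0,"wx":0,"wy":0,"wz":0},{"dx":0,"dy":0,"dz":0,"wx":0,"wy":0,"wz":0},{"dx":0,"dy":0,"dz":0,"wx":0,"wy":0,"wz":0},{"dx":0,"dy":0,"dz":-0.5,"wx":0,"wy":0,"wz":0},{"dx":0,"dy":0,"dz":-2,"wx":0,"wy":0,"wz":0},{"dx":0,"dy":0,"dz":-4,"wx":0,"wy":0,"wz":0},{"dx":0,"dy":0,"dz":-6.5,"wx":0,"wy":0,"wz":0},{"dx":0,"dy":0,"dz":-9,"wx":0,"wy":0,"wz":0},{"dx":0,"dy":0,"dz":-10,"wx":0,"wy":0,"wz":0}]' 0 40
```

```text
t: 6.5
eef_pos: [0.5149, 0.199, 0.1163]
ee_rot: [-3.139, 0.002, -1.647]
force: [0.7, 0.1, -0.1]
width: 0.0004
gripper_force: 0.0
```

The fingers closed on nothing, so the tips were too high on the 6 mm bar. I'll check where the bar is now.

```bash
python3 look.py w4 backing_bar
python3 - <<'E'
from h import *
im=arm.grab_frame("top"); cal=arm.calibration("top")
for r in arm.masks_of("top","backing_bar")[:2]: print(r['confidence'],cont(r['pixels']).mean(0),rect(cal,r['pixels'],.018))
E
```

```text
6.5 [0.51486418 0.19904706 0.11625046] [-3.13896127e+00  2.30185716e-03 -1.64677396e+00] [ 0.72  0.22 -0.38  0.   -0.97 -0.8 ]
backing_bar 0.92 [319. 153.] (array([512.2, 154. ]), array([166.6,  40.5]), 85.4)
   mark 0.9 [0.512 0.197 0.011]
0.74 [276.10958904 238.13013699] (array([507.3, 134.9]), array([127.9,  40.9]), 85.6)
```

View pics/w4.png

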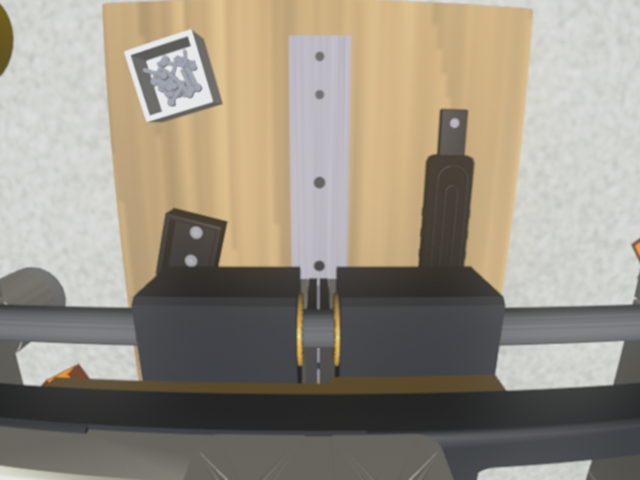

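Viewed: the bar is untouched. Its square end is at (320,37) and its centre line sits at column 319, on the gripper centre. I'll open and descend about 2 mm lower.

```bash
python3 -m crank '[{"dx":0.2,"dy":0,"dz":0,"wx":0,"wy":0,"wz":0},{"dx":0.2,"dy":0,"dz":0,"wx":0,"wy":0,"wz":0},{"dx":0.2,"dy":0,"dz":2,"wx":0,"wy":0,"wz":0},{"dx":0.2,"dy":0,"dz":5,"wx":0,"wy":0,"wz":0},{"dx":0.2,"dy":0,"dz":8,"wx":0,"wy":0,"wz":0},{"dx":0.2,"dy":0,"dz":9.5,"wx":0,"wy":0,"wz":0},{"dx":0.2,"dy":0,"dz":10,"wx":0,"wy":0,"wz":0},{"dx":0.2,"dy":0,"dz":10.1,"wx":0,"wy":0,"wz":0},{"dx":0.2,"dy":0,"dz":10.2,"wx":0,"wy":0,"wz":0},{"dx":0.2,"dy":0,"dz":10.2,"wx":0,"wy":0,"wz":0}]' 6 40
```

```text
t: 8.0
eef_pos: [0.5142, 0.1967, 0.0124]
ee_rot: [-3.141, 0.001, -1.647]
force: [0.3, 0.2, 0.3]
width: 0.0599
gripper_force: 0.0
```

```bash
python3 -m crank '[{"dx":0,"dy":0,"dz":0.05,"wx":0,"wy":0,"wz":0},{"dx":0,"dy":0,"dz":0.05,"wx":0,"wy":0,"wz":0},{"dx":0,"dy":0,"dz":0.05,"wx":0,"wy":0,"wz":0},{"dx":0,"dy":0,"dz":0.05,"wx":0,"wy":0,"wz":0},{"dx":0,"dy":0,"dz":0.05,"wx":0,"wy":0,"wz":0},{"dx":0,"dy":0,"dz":0.05,"wx":0,"wy":0,"wz":0},{"dx":0,"dy":0,"dz":0.05,"wx":0,"wy":0,"wz":0},{"dx":0,"dy":0,"dz":0.05,"wx":0,"wy":0,"wz":0},{"dx":0,"dy":0,"dz":0.05,"wx":0,"wy":0,"wz":0},{"dx":0,"dy":0,"dz":0.05,"wx":0,"wy":0,"wz":0}]' 0 40
```

```text
t: 9.25
eef_pos: [0.5138, 0.1964, 0.0113]
ee_rot: [-3.142, 0.0, -1.647]
force: [0.1, 0.7, -0.5]
width: 0.0006
gripper_force: 0.0
```

Run:
```python
from h import *
im=arm.grab_frame("scene"); cal=arm.calibration("scene")
T=np.linalg.inv(cal['world_from_camera']);K=np.array([[cal['fx'],0,cal['cx']],[0,cal['fy'],cal['cy']],[0,0,1]])
P=np.array([[.514,.196,.0113],[.514,.196,.018]])
print(cv2.projectPoints(P,cv2.Rodrigues(T[:3,:3])[0],T[:3,3],K,cal['dist_coeffs'])[0].reshape(-1,2))
cv2.imwrite("pics/s4.png",cv2.resize(im[230:380,270:470,::-1],None,fx=4,fy=4,interpolation=cv2.INTER_CUBIC))
print(arm.get_state())
```

```text
[[357.85585032 302.09972702]
 [358.0677001  300.21002865]]
{'t': 9.3, 'q': array([ 7.21250917e-01,  3.50658343e-01, -4.90825349e-01,  3.17700698e-05,
       -7.29274590e-01, -7.97482127e-01]), 'qd': array([-0.00016708, -0.00094509, -0.00141017, -0.00089247, -0.00110724,
       -0.00066754]), 'joint_efforts': array([ 2.30951882e-04, -4.90300119e+01,  2.07369071e+01,  4.95706424e+00,
       -3.11496912e-02, -4.39890027e-05]), 'eef_pos': array([0.51386333, 0.19642058, 0.01127848]), 'ee_rot': array([-3.14155093e+00,  1.24370081e-05, -1.64700385e+00]), 'force': array([0.59783494, 0.25718632, 0.01353598]), 'moment': array([ 0.03296824, -0.08510182,  0.01277979]), 'gripper_force': 0.0, 'width': 0.000652767444757358}
```

View pics/s4.png

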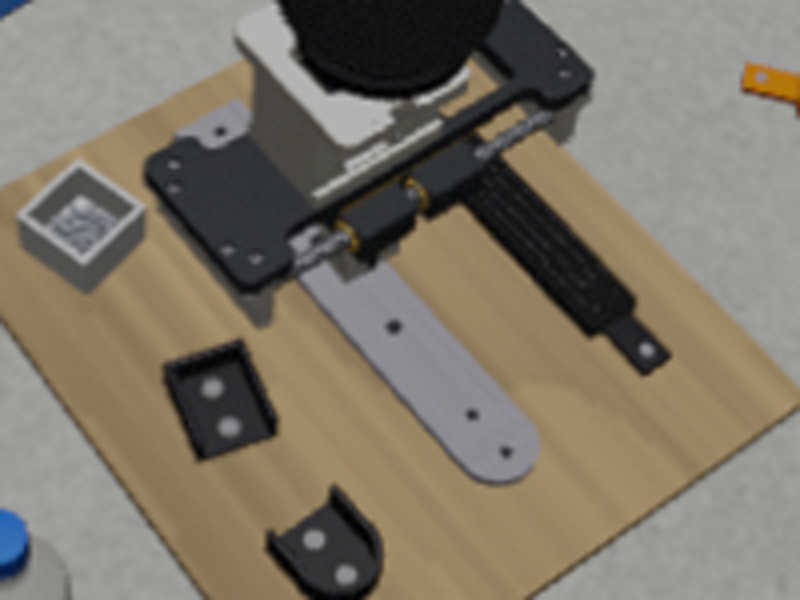

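Viewed: the bar runs under the closed fingers. The tips, at about (360,280) in the crop, rest above the bar top rather than beside it. So the true tip is about 7 mm or more above the reported z. I'll open and feel downwards.

```bash
python3 -m crank '[{"dx":0,"dy":0,"dz":-0.3,"wx":0,"wy":0,"wz":0},{"dx":0,"dy":0,"dz":-0.3,"wx":0,"wy":0,"wz":0},{"dx":0,"dy":0,"dz":-0.3,"wx":0,"wy":0,"wz":0},{"dx":0,"dy":0,"dz":-0.3,"wx":0,"wy":0,"wz":0},{"dx":0,"dy":0,"dz":0,"wx":0,"wy":0,"wz":0},{"dx":0,"dy":0,"dz":0.2,"wx":0,"wy":0,"wz":0},{"dx":0,"dy":0,"dz":0.4,"wx":0,"wy":0,"wz":0},{"dx":0,"dy":0,"dz":0.5,"wx":0,"wy":0,"wz":0},{"dx":0,"dy":0,"dz":0.5,"wx":0,"wy":0,"wz":0},{"dx":0,"dy":0,"dz":0.5,"wx":0,"wy":0,"wz":0}]' 6 40
```

```text
t: 10.55
eef_pos: [0.5139, 0.1965, 0.0063]
ee_rot: [-3.142, 0.0, -1.647]
force: [-0.8, 0.7, 0.2]
width: 0.0599
gripper_force: 0.0
```

```bash
python3 -m crank '[{"dx":0,"dy":0,"dz":0.02,"wx":0,"wy":0,"wz":0},{"dx":0,"dy":0,"dz":0.04,"wx":0,"wy":0,"wz":0},{"dx":0,"dy":0,"dz":0.06,"wx":0,"wy":0,"wz":0},{"dx":0,"dy":0,"dz":0.08,"wx":0,"wy":0,"wz":0},{"dx":0,"dy":0,"dz":0.1,"wx":0,"wy":0,"wz":0},{"dx":0,"dy":0,"dz":0.12,"wx":0,"wy":0,"wz":0},{"dx":0,"dy":0,"dz":0.14,"wx":0,"wy":0,"wz":0},{"dx":0,"dy":0,"dz":0.15,"wx":0,"wy":0,"wz":0},{"dx":0,"dy":0,"dz":0.15,"wx":0,"wy":0,"wz":0},{"dx":0,"dy":0,"dz":0.15,"wx":0,"wy":0,"wz":0}]' 6 40
```

```text
t: 11.8
eef_pos: [0.5138, 0.1964, 0.0048]
ee_rot: [3.142, -0.0, -1.647]
force: [-0.2, -0.1, 0.7]
width: 0.0599
gripper_force: 0.0
```

```bash
python3 -m crank '[{"dx":0,"dy":0,"dz":0.02,"wx":0,"wy":0,"wz":0},{"dx":0,"dy":0,"dz":0.04,"wx":0,"wy":0,"wz":0},{"dx":0,"dy":0,"dz":0.06,"wx":0,"wy":0,"wz":0},{"dx":0,"dy":0,"dz":0.08,"wx":0,"wy":0,"wz":0},{"dx":0,"dy":0,"dz":0.1,"wx":0,"wy":0,"wz":0},{"dx":0,"dy":0,"dz":0.12,"wx":0,"wy":0,"wz":0},{"dx":0,"dy":0,"dz":0.14,"wx":0,"wy":0,"wz":0},{"dx":0,"dy":0,"dz":0.15,"wx":0,"wy":0,"wz":0},{"dx":0,"dy":0,"dz":0.15,"wx":0,"wy":0,"wz":0},{"dx":0,"dy":0,"dz":0.15,"wx":0,"wy":0,"wz":0}]' 6 40
```

```text
t: 13.05
eef_pos: [0.5138, 0.1964, 0.0033]
ee_rot: [-3.142, -0.0, -1.647]
force: [-0.4, -0.2, 0.7]
width: 0.0598
gripper_force: 0.0
```

```bash
python3 -m crank '[{"dx":0,"dy":0,"dz":0,"wx":0,"wy":0,"wz":0},{"dx":0,"dy":0,"dz":0,"wx":0,"wy":0,"wz":0},{"dx":0,"dy":0,"dz":0,"wx":0,"wy":0,"wz":0},{"dx":0,"dy":0,"dz":0,"wx":0,"wy":0,"wz":0},{"dx":0,"dy":0,"dz":0,"wx":0,"wy":0,"wz":0},{"dx":0,"dy":0,"dz":0,"wx":0,"wy":0,"wz":0},{"dx":0,"dy":0,"dz":0,"wx":0,"wy":0,"wz":0},{"dx":0,"dy":0,"dz":0,"wx":0,"wy":0,"wz":0},{"dx":0,"dy":0,"dz":-0.3,"wx":0,"wy":0,"wz":0},{"dx":0,"dy":0,"dz":-0.6,"wx":0,"wy":0,"wz":0}]' 0 40
```

```text
t: 14.3
eef_pos: [0.5139, 0.1965, 0.0095]
ee_rot: [-3.142, 0.0, -1.647]
force: [1.5, -0.2, -0.9]
width: 0.0002
gripper_force: 0.0
```

Still nothing gripped, so the tip bias is larger than that, perhaps the 18.8 mm grasp offset. I'll keep feeling downwards with the fingers open.

```bash
python3 -m crank '[{"dx":0,"dy":0,"dz":0,"wx":0,"wy":0,"wz":0},{"dx":0,"dy":0,"dz":0,"wx":0,"wy":0,"wz":0},{"dx":0,"dy":0,"dz":0,"wx":0,"wy":0,"wz":0},{"dx":0,"dy":0,"dz":0.2,"wx":0,"wy":0,"wz":0},{"dx":0,"dy":0,"dz":0.5,"wx":0,"wy":0,"wz":0},{"dx":0,"dy":0,"dz":0.8,"wx":0,"wy":0,"wz":0},{"dx":0,"dy":0,"dz":1.0,"wx":0,"wy":0,"wz":0},{"dx":0,"dy":0,"dz":1.1,"wx":0,"wy":0,"wz":0},{"dx":0,"dy":0,"dz":1.1,"wx":0,"wy":0,"wz":0},{"dx":0,"dy":0,"dz":1.1,"wx":0,"wy":0,"wz":0}]' 6 40
python3 - <<'E'
from h import *
im=arm.grab_frame("scene")
cv2.imwrite("pics/s5.png",cv2.resize(im[250:330,310:410,::-1],None,fx=8,fy=7,interpolation=cv2.INTER_CUBIC))
E
```

```text
t: 15.55
eef_pos: [0.5139, 0.1965, -0.0016]
ee_rot: [-3.141, 0.0, -1.647]
force: [-0.2, 0.2, -0.3]
width: 0.0601
gripper_force: 0.0
```

View pics/s5.png

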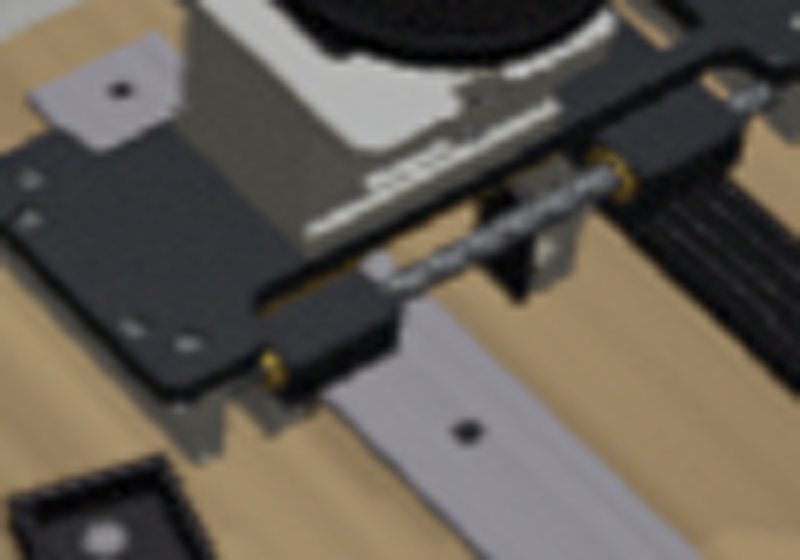

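Run:
```python
from h import *
cal=arm.calibration("scene")
T=np.linalg.inv(cal['world_from_camera']);K=np.array([[cal['fx'],0,cal['cx']],[0,cal['fy'],cal['cy']],[0,0,1]])
R=np.array([[-.076,-.997],[-.997,.076]]) # tool x,y rows
for z in (0,.01,.02,.03):
    P=[]
    for tx,ty in ((-.0095,.030),(.0095,.030),(-.0095,-.030),(-.0095,.042)):
        xy=np.array([.5139,.1965])+tx*R[0]+ty*R[1]; P.append([*xy,z])
    p=cv2.projectPoints(np.array(P),cv2.Rodrigues(T[:3,:3])[0],T[:3,3],K,cal['dist_coeffs'])[0].reshape(-1,2)
    print(z,((p-[310,250])*[8,7]).round().tolist())
```

```text
0 [[502.0, 359.0], [454.0, 313.0], [307.0, 465.0], [540.0, 338.0]]
0.01 [[505.0, 339.0], [457.0, 293.0], [309.0, 446.0], [543.0, 318.0]]
0.02 [[509.0, 319.0], [460.0, 273.0], [311.0, 427.0], [547.0, 298.0]]
0.03 [[512.0, 299.0], [463.0, 252.0], [313.0, 407.0], [551.0, 278.0]]
```

The fingertip pixels fit a true tip height of about 0.028 m while the reported z is -0.002. So the readings are about 29 mm too deep. I'll continue down 1.2 cm and feel.

```bash
python3 -m crank '[{"dx":0,"dy":0,"dz":0.2,"wx":0,"wy":0,"wz":0},{"dx":0,"dy":0,"dz":0.4,"wx":0,"wy":0,"wz":0},{"dx":0,"dy":0,"dz":0.6,"wx":0,"wy":0,"wz":0},{"dx":0,"dy":0,"dz":0.7,"wx":0,"wy":0,"wz":0},{"dx":0,"dy":0,"dz":0.8,"wx":0,"wy":0,"wz":0},{"dx":0,"dy":0,"dz":0.9,"wx":0,"wy":0,"wz":0},{"dx":0,"dy":0,"dz":1.0,"wx":0,"wy":0,"wz":0},{"dx":0,"dy":0,"dz":1.1,"wx":0,"wy":0,"wz":0},{"dx":0,"dy":0,"dz":1.1,"wx":0,"wy":0,"wz":0},{"dx":0,"dy":0,"dz":1.1,"wx":0,"wy":0,"wz":0}]' 6 40
```

```text
t: 16.85
eef_pos: [0.5139, 0.1965, -0.0127]
ee_rot: [-3.142, 0.0, -1.647]
force: [0.9, 0.3, 0.4]
width: 0.0597
gripper_force: 0.0
```

```bash
python3 -m crank '[{"dx":0,"dy":0,"dz":0.02,"wx":0,"wy":0,"wz":0},{"dx":0,"dy":0,"dz":0.04,"wx":0,"wy":0,"wz":0},{"dx":0,"dy":0,"dz":0.06,"wx":0,"wy":0,"wz":0},{"dx":0,"dy":0,"dz":0.08,"wx":0,"wy":0,"wz":0},{"dx":0,"dy":0,"dz":0.1,"wx":0,"wy":0,"wz":0},{"dx":0,"dy":0,"dz":0.12,"wx":0,"wy":0,"wz":0},{"dx":0,"dy":0,"dz":0.14,"wx":0,"wy":0,"wz":0},{"dx":0,"dy":0,"dz":0.15,"wx":0,"wy":0,"wz":0},{"dx":0,"dy":0,"dz":0.15,"wx":0,"wy":0,"wz":0},{"dx":0,"dy":0,"dz":0.15,"wx":0,"wy":0,"wz":0}]' 6 40
```

```text
t: 18.1
eef_pos: [0.5138, 0.1964, -0.0143]
ee_rot: [3.142, -0.0, -1.647]
force: [-0.2, 0.4, -0.5]
width: 0.0603
gripper_force: 0.0
```

```bash
python3 -m crank '[{"dx":0,"dy":0,"dz":0.05,"wx":0,"wy":0,"wz":0},{"dx":0,"dy":0,"dz":0.05,"wx":0,"wy":0,"wz":0},{"dx":0,"dy":0,"dz":0.05,"wx":0,"wy":0,"wz":0},{"dx":0,"dy":0,"dz":0.05,"wx":0,"wy":0,"wz":0},{"dx":0,"dy":0,"dz":0.05,"wx":0,"wy":0,"wz":0},{"dx":0,"dy":0,"dz":0.05,"wx":0,"wy":0,"wz":0},{"dx":0,"dy":0,"dz":0.05,"wx":0,"wy":0,"wz":0},{"dx":0,"dy":0,"dz":0.05,"wx":0,"wy":0,"wz":0},{"dx":0,"dy":0,"dz":0.05,"wx":0,"wy":0,"wz":0},{"dx":0,"dy":0,"dz":0.05,"wx":0,"wy":0,"wz":0}]' 0 40
```

```text
t: 19.35
eef_pos: [0.5139, 0.1964, -0.0147]
ee_rot: [-3.142, 0.0, -1.647]
force: [-0.8, 0.7, -0.7]
width: 0.039
gripper_force: 40.0
```

Gripped: width 39 mm, grip force 40 N. I'll lift and carry the bar over the mat, then measure the mat from the wrist.

```bash
python3 -m crank '[{"dx":0,"dy":0,"dz":-1.5,"wx":0,"wy":0,"wz":0},{"dx":0,"dy":0,"dz":-5,"wx":0,"wy":0,"wz":0},{"dx":3.5,"dy":-0.2,"dz":-8,"wx":0,"wy":0,"wz":-0.5},{"dx":9,"dy":-0.6,"dz":-10,"wx":0,"wy":0,"wz":-1},{"dx":15,"dy":-1,"dz":-10,"wx":0,"wy":0,"wz":-2},{"dx":21,"dy":-1.4,"dz":-10,"wx":0,"wy":0,"wz":-3},{"dx":27,"dy":-1.8,"dz":-10,"wx":0,"wy":0,"wz":-4},{"dx":33,"dy":-2.2,"dz":-10,"wx":0,"wy":0,"wz":-5},{"dx":38.5,"dy":-2.5,"dz":-10,"wx":0,"wy":0,"wz":-5.3},{"dx":41.5,"dy":-2.7,"dz":-10,"wx":0,"wy":0,"wz":-5.3}]' 0 40
cat > matlook.py <<'E'
from h import *
s=arm.get_state(); cal=arm.calibration("wrist"); im=arm.grab_frame("wrist")
print(s['t'],s['eef_pos'],s['ee_rot'],s['width'])
cv2.imwrite("pics/m.png",im[:,:,::-1])
hsv=cv2.cvtColor(im,cv2.COLOR_RGB2HSV); m=cv2.inRange(hsv,(95,100,30),(125,255,255)); m[262:]=0
m=cv2.morphologyEx(m,cv2.MORPH_OPEN,np.ones((5,5)))
c=cont(m); print(c.min(0),c.max(0))
# edges: left & right columns per row, top row per column
L=[];Rr=[];U=[]
for v in range(c[:,1].min()+10,255,4):
    x=np.where(m[v])[0]; 
    if len(x): 
        if x[0]>3: L.append((x[0]-.5,v))
        if x[-1]<636: Rr.append((x[-1]+.5,v))
for u in range(c[:,0].min()+12,c[:,0].max()-12,6):
    y=np.where(m[:,u])[0]
    if len(y) and y[0]>3: U.append((u,y[0]-.5))
for n,p in (("far",L),("near",Rr),("-y",U)):
    if len(p)>10:
        P=w2(cal,p,.004)*1000; vx,vy,x0,y0=cv2.fitLine(P.astype(np.float32),cv2.DIST_HUBER,0,.01,.01).ravel()
        print(n,len(p),"pt",x0.round(1),y0.round(1),"ang",np.degrees(np.arctan2(vy,vx)).round(2)%180)
E
python3 matlook.py
```

```text
t: 20.6
eef_pos: [0.5086, -0.2219, 0.0862]
ee_rot: [-3.141, -0.0, -1.556]
force: [0.5, -0.0, -1.7]
width: 0.0389
gripper_force: 40.0
20.6 [ 0.50863871 -0.22192436  0.08623355] [-3.14109116e+00 -1.62355999e-04 -1.55638217e+00] 0.038924584816915776
[371   0] [526 261]
far 62 pt 639.0 -287.7 ang 90.97
near 62 pt 381.6 -303.8 ang 90.78
```

Mat measured: centre x 0.509, angle 90.9°, which agrees with the top view. I'll lower the bar.

```bash
python3 -m crank '[{"dx":-0.2,"dy":0,"dz":3,"wx":0,"wy":0,"wz":0},{"dx":-0.2,"dy":0,"dz":6,"wx":0,"wy":0,"wz":0},{"dx":-0.2,"dy":0,"dz":8.5,"wx":0,"wy":0,"wz":0},{"dx":-0.2,"dy":0,"dz":9.7,"wx":0,"wy":0,"wz":0},{"dx":-0.2,"dy":0,"dz":10.3,"wx":0,"wy":0,"wz":0},{"dx":-0.2,"dy":0,"dz":10.6,"wx":0,"wy":0,"wz":0},{"dx":-0.2,"dy":0,"dz":10.7,"wx":0,"wy":0,"wz":0},{"dx":-0.2,"dy":0,"dz":10.75,"wx":0,"wy":0,"wz":0},{"dx":-0.2,"dy":0,"dz":10.75,"wx":0,"wy":0,"wz":0},{"dx":-0.2,"dy":0,"dz":10.75,"wx":0,"wy":0,"wz":0}]' 0 40
```

```text
t: 21.9
eef_pos: [0.5093, -0.2174, -0.022]
ee_rot: [-3.141, -0.0, -1.554]
force: [-0.3, -0.1, -1.0]
width: 0.0393
gripper_force: 40.0
```

```bash
python3 -m crank '[{"dx":0,"dy":0,"dz":0,"wx":0,"wy":0,"wz":0},{"dx":0,"dy":0,"dz":0,"wx":0,"wy":0,"wz":0},{"dx":0,"dy":0,"dz":0,"wx":0,"wy":0,"wz":0},{"dx":0,"dy":0,"dz":0,"wx":0,"wy":0,"wz":0},{"dx":0,"dy":0,"dz":-1,"wx":0,"wy":0,"wz":0},{"dx":0,"dy":0,"dz":-4,"wx":0,"wy":0,"wz":0},{"dx":0,"dy":0,"dz":-9,"wx":0,"wy":0,"wz":0},{"dx":0,"dy":0,"dz":-14,"wx":0,"wy":0,"wz":0},{"dx":0,"dy":0,"dz":-19,"wx":0,"wy":0,"wz":0},{"dx":0,"dy":0,"dz":-24,"wx":0,"wy":0,"wz":0}]' 6 20; python3 look.py b1 backing_bar:.010; python3 matlook.py
python3 - <<'E'
from h import *
im=arm.grab_frame("top"); cal=arm.calibration("top")
for r in arm.masks_of("top","backing_bar")[:2]: print(r['confidence'],cont(r['pixels']).mean(0),rect(cal,r['pixels'],.010))
E
```

```text
t: 23.15
eef_pos: [0.5087, -0.2174, 0.2205]
ee_rot: [-3.141, -0.0, -1.554]
force: [0.1, -0.3, 0.0]
width: 0.06
gripper_force: 0.0
23.15 [ 0.50872671 -0.21739686  0.22045543] [-3.14053466e+00 -1.21649460e-04 -1.55443382e+00] [-0.05  0.14 -0.22  0.   -1.2   0.07]
backing_bar 0.58 [318. 186.] (array([ 510.7, -224.7]), array([236.3,  41.5]), 91.2)
   mark 0.61 [ 0.51  -0.217  0.005]
23.3 [ 0.51070325 -0.21775863  0.22177485] [-3.13479188e+00 -1.06977349e-03 -1.55422720e+00] 0.060201442428851094
[185  28] [462 261]
far 55 pt 637.8 -268.2 ang 90.94
near 55 pt 380.8 -236.8 ang 90.86
-y 43 pt 525.5 -378.5 ang 0.89
```

The bar lies within about 2 mm of the mat centre, at 91° against the mat's 90.9°. Next I look at the sockets and the bottle clearance.

```bash
python3 -m crank '[{"dx":-4,"dy":-0.8,"dz":0,"wx":0,"wy":0,"wz":0},{"dx":-10,"dy":-2,"dz":0,"wx":0,"wy":0,"wz":1},{"dx":-16,"dy":-3.3,"dz":0,"wx":0,"wy":0,"wz":1.5},{"dx":-22,"dy":-4.5,"dz":0,"wx":0,"wy":0,"wz":2},{"dx":-28,"dy":-5.8,"dz":0,"wx":0,"wy":0,"wz":3},{"dx":-34,"dy":-7,"dz":0,"wx":0,"wy":0,"wz":4},{"dx":-40,"dy":-8.3,"dz":0,"wx":0,"wy":0,"wz":5},{"dx":-44.5,"dy":-9.3,"dz":0,"wx":0,"wy":0,"wz":5},{"dx":-47.5,"dy":-9.9,"dz":0,"wx":0,"wy":0,"wz":5},{"dx":-47.5,"dy":-9.9,"dz":0,"wx":0,"wy":0,"wz":5}]' 6 20; python3 look.py k1 round_socket square_socket screw_tub
python3 - <<'E'
from h import *
for c in ("scene","top"):
    arm.grab_frame(c)
    for q in ("cleaner_bottle","tool_cup"): print(c,q,[(round(r['confidence'],2),np.round(r['centre'],3)) for r in arm.mark_of(c,q)[:2]])
E
```

```text
t: 24.7
eef_pos: [0.5997, 0.2608, 0.2152]
ee_rot: [3.139, -0.002, -1.64]
force: [-0.4, -1.0, -0.3]
width: 0.0599
gripper_force: 0.0
24.7 [0.59973018 0.26079317 0.21522533] [ 3.13869455e+00 -2.44181390e-03 -1.63954864e+00] [ 0.71  0.32 -0.01 -0.   -1.25 -0.78]
round_socket 0.78 [300. 240.] (array([619.4, 293. ]), array([49.1, 39.8]), 86.2)
   mark 0.58 [0.62  0.294 0.01 ]
square_socket 0.92 [398. 372.] (array([533.9, 437.4]), array([33.2, 27.5]), 109.1)
square_socket 0.79 [305. 144.] (array([607.2, 204.3]), array([45.9, 39.4]), 70.8)
square_socket 0.68 [184. 279.] (array([733.9, 323.5]), array([42., 39.]), 20.4)
   mark 0.93 [0.509 0.462 0.002]
screw_tub 0.92 [306.  18.] (array([597.8, 100.1]), array([44.1, 36.1]), 9.5)
   mark 0.69 [0.598 0.094 0.013]
scene cleaner_bottle [(0.64, array([ 0.75 ,  0.237, -0.002]))]
scene tool_cup [(0.87, array([0.754, 0.044, 0.   ]))]
top cleaner_bottle [(0.72, array([0.752, 0.239, 0.002]))]
top tool_cup [(0.93, array([0.758, 0.039, 0.001])), (0.71, array([ 0.741, -0.253, -0.003]))]
```

View pics/k1.png

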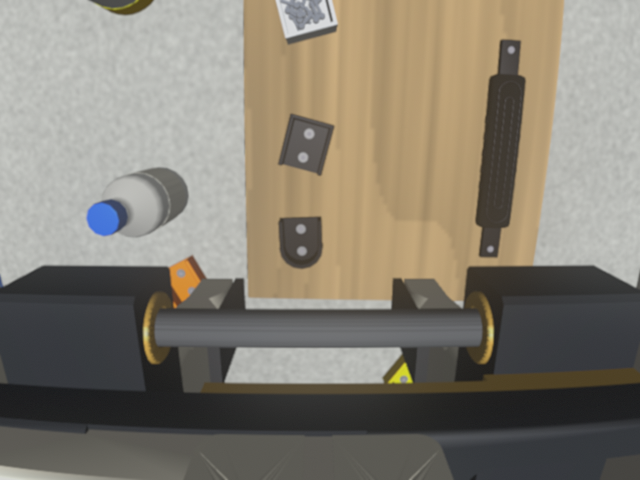

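Viewed: the round socket is at (300,240), nose down in the image (+y) and mouth up. The square socket is at (305,144), mouth down (+y). The bottle is at (140,205), and the body should clear it by about 10 mm. I'll descend on the round socket.

```bash
cat > g.py <<'E'
import sys,numpy as np
a=[float(v) for v in sys.argv[1:]]; c,t=np.array(a[:4]),np.array(a[4:])
s,k=np.sin(c[3]),np.cos(c[3]); d=t-c
print("dx %.2f dy %.2f dz %.2f wz %.1f"%(100*(k*d[0]+s*d[1]),100*(s*d[0]-k*d[1]),-100*d[2],-np.degrees(d[3])))
E
python3 -m crank '[{"dx":-1.5,"dy":-0.8,"dz":4,"wx":0,"wy":0,"wz":0},{"dx":-3.4,"dy":-1.7,"dz":9,"wx":0,"wy":0,"wz":0},{"dx":-3.4,"dy":-1.7,"dz":14,"wx":0,"wy":0,"wz":0},{"dx":-3.4,"dy":-1.7,"dz":18,"wx":0,"wy":0,"wz":0},{"dx":-3.4,"dy":-1.7,"dz":20.5,"wx":0,"wy":0,"wz":0},{"dx":-3.4,"dy":-1.7,"dz":22,"wx":0,"wy":0,"wz":0},{"dx":-3.4,"dy":-1.7,"dz":22.6,"wx":0,"wy":0,"wz":0},{"dx":-3.4,"dy":-1.7,"dz":22.9,"wx":0,"wy":0,"wz":0},{"dx":-3.4,"dy":-1.7,"dz":22.9,"wx":0,"wy":0,"wz":0},{"dx":-3.4,"dy":-1.7,"dz":22.9,"wx":0,"wy":0,"wz":0}]' 6 20; python3 g.py .6195 .292 -.011 -1.6418 .508 -.116 -.012 -1.553
```

```text
t: 26.6
eef_pos: [0.6202, 0.2922, -0.0103]
ee_rot: [-3.141, 0.001, -1.642]
force: [-0.9, -0.1, -0.5]
width: 0.0597
gripper_force: 0.0
dx 41.49 dy 8.23 dz 0.10 wz -5.1
```

```bash
python3 -m crank '[{"dx":0,"dy":0,"dz":0,"wx":0,"wy":0,"wz":0},{"dx":0,"dy":0,"dz":0,"wx":0,"wy":0,"wz":0},{"dx":0,"dy":0,"dz":0,"wx":0,"wy":0,"wz":0},{"dx":0,"dy":0,"dz":0,"wx":0,"wy":0,"wz":0},{"dx":0,"dy":0,"dz":0,"wx":0,"wy":0,"wz":0},{"dx":0,"dy":0,"dz":-1,"wx":0,"wy":0,"wz":0},{"dx":0,"dy":0,"dz":-4,"wx":0,"wy":0,"wz":0},{"dx":0,"dy":0,"dz":-8,"wx":0,"wy":0,"wz":0},{"dx":0,"dy":0,"dz":-10,"wx":0,"wy":0,"wz":0},{"dx":0,"dy":0,"dz":-10,"wx":0,"wy":0,"wz":0}]' 0 20
```

```text
t: 27.85
eef_pos: [0.6209, 0.2927, 0.0914]
ee_rot: [-3.138, 0.003, -1.642]
force: [0.5, 0.4, -1.4]
width: 0.0399
gripper_force: 19.9
```

```bash
python3 -m crank '[{"dx":4,"dy":0.8,"dz":0,"wx":0,"wy":0,"wz":0},{"dx":10,"dy":2,"dz":0,"wx":0,"wy":0,"wz":-1},{"dx":16,"dy":3.2,"dz":0,"wx":0,"wy":0,"wz":-2},{"dx":22,"dy":4.4,"dz":0,"wx":0,"wy":0,"wz":-3},{"dx":28,"dy":5.6,"dz":0,"wx":0,"wy":0,"wz":-4},{"dx":34,"dy":6.8,"dz":0,"wx":0,"wy":0,"wz":-5.1},{"dx":39,"dy":7.8,"dz":0,"wx":0,"wy":0,"wz":-5.1},{"dx":41.6,"dy":8.2,"dz":2,"wx":0,"wy":0,"wz":-5.1},{"dx":41.6,"dy":8.2,"dz":4,"wx":0,"wy":0,"wz":-5.1},{"dx":41.6,"dy":8.2,"dz":6,"wx":0,"wy":0,"wz":-5.1}]' 0 20; python3 look.py p1 backing_bar:.010
```

```text
t: 29.1
eef_pos: [0.5076, -0.118, 0.0275]
ee_rot: [3.141, 0.0, -1.554]
force: [-0.4, -0.4, 0.4]
width: 0.0398
gripper_force: 19.9
29.1 [ 0.50756795 -0.11795454  0.02749844] [ 3.14055244e+00  6.48533607e-05 -1.55419082e+00] [ 0.15  0.29 -0.54 -0.   -0.74 -0.13]
backing_bar 0.95 [318. 123.] (array([ 509.3, -185.3]), array([120.5,  41. ]), 90.7)
   mark 0.93 [ 0.508 -0.219  0.004]
```

```bash
python3 -m crank '[{"dx":0,"dy":0,"dz":1,"wx":0,"wy":0,"wz":0},{"dx":0,"dy":0,"dz":2.2,"wx":0,"wy":0,"wz":0},{"dx":0,"dy":0,"dz":3.2,"wx":0,"wy":0,"wz":0},{"dx":0,"dy":0,"dz":3.7,"wx":0,"wy":0,"wz":0},{"dx":0,"dy":0,"dz":3.9,"wx":0,"wy":0,"wz":0},{"dx":0,"dy":0,"dz":4.0,"wx":0,"wy":0,"wz":0},{"dx":0,"dy":0,"dz":4.1,"wx":0,"wy":0,"wz":0},{"dx":0,"dy":0,"dz":4.1,"wx":0,"wy":0,"wz":0},{"dx":0,"dy":0,"dz":4.15,"wx":0,"wy":0,"wz":0},{"dx":0,"dy":0,"dz":4.15,"wx":0,"wy":0,"wz":0}]' 0 20
```

```text
t: 30.5
eef_pos: [0.5085, -0.1173, -0.0127]
ee_rot: [-3.142, 0.0, -1.553]
force: [0.3, 0.1, -0.8]
width: 0.0402
gripper_force: 19.9
```

```bash
python3 -m crank '[{"dx":0,"dy":0,"dz":0,"wx":0,"wy":0,"wz":0},{"dx":0,"dy":0,"dz":0,"wx":0,"wy":0,"wz":0},{"dx":0,"dy":0,"dz":0,"wx":0,"wy":0,"wz":0},{"dx":0,"dy":0,"dz":0,"wx":0,"wy":0,"wz":0},{"dx":0,"dy":0,"dz":-1.5,"wx":0,"wy":0,"wz":0},{"dx":0,"dy":0,"dz":-5,"wx":0,"wy":0,"wz":0},{"dx":0,"dy":0,"dz":-10,"wx":0,"wy":0,"wz":0},{"dx":-3,"dy":0,"dz":-15,"wx":0,"wy":0,"wz":0},{"dx":-6,"dy":0,"dz":-18,"wx":0,"wy":0,"wz":0},{"dx":-8,"dy":0,"dz":-20,"wx":0,"wy":0,"wz":0}]' 6 20; python3 look.py p2 backing_bar:.010 round_socket:.028
```

```text
t: 31.75
eef_pos: [0.5074, -0.0363, 0.1905]
ee_rot: [-3.138, 0.001, -1.552]
force: [-0.1, 0.5, -0.3]
width: 0.06
gripper_force: 0.0
31.75 [ 0.50742825 -0.03629921  0.19050024] [-3.13800115e+00  8.40178646e-04 -1.55223819e+00] [ 0.32  0.09 -0.36  0.   -1.12 -0.3 ]
backing_bar 0.63 [320.  44.] (array([ 509.2, -173.5]), array([73.2, 42. ]), 91.4)
round_socket 0.55 [320. 113.] (array([ 509.5, -114.5]), array([46. , 39.2]), 91.8)
   mark 0.84 [ 0.51  -0.114  0.006]
```

View pics/p2.png

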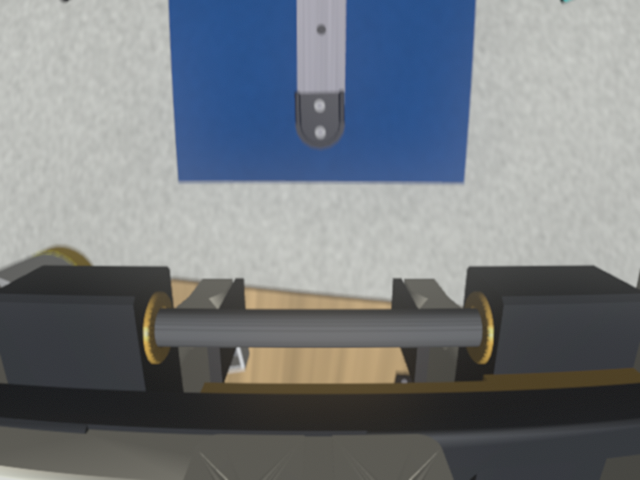

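Viewed: the round socket sits on the bar's round end at (320,118), nose down at (320,147), aligned with the bar and flush within about 2 mm. Next is the square socket.

```bash
python3 g.py .5068 -.0372 .1875 -1.5528 .607 .2035 -.011 -1.902; python3 g.py .607 .2035 -.011 -1.902 .512 -.320 -.0125 -1.553
```

```text
dx -23.89 dy -10.45 dz 19.85 wz 20.0
dx 52.59 dy -8.04 dz 0.15 wz -20.0
```

```bash
python3 -m crank '[{"dx":-5,"dy":-2.2,"dz":0,"wx":0,"wy":0,"wz":4},{"dx":-10,"dy":-4.4,"dz":1,"wx":0,"wy":0,"wz":9},{"dx":-15.5,"dy":-6.8,"dz":3,"wx":0,"wy":0,"wz":15},{"dx":-20.5,"dy":-9,"dz":5,"wx":0,"wy":0,"wz":20},{"dx":-23.9,"dy":-10.4,"dz":8,"wx":0,"wy":0,"wz":20},{"dx":-23.9,"dy":-10.4,"dz":13,"wx":0,"wy":0,"wz":20},{"dx":-23.9,"dy":-10.4,"dz":17,"wx":0,"wy":0,"wz":20},{"dx":-23.9,"dy":-10.4,"dz":19.3,"wx":0,"wy":0,"wz":20},{"dx":-23.9,"dy":-10.4,"dz":19.8,"wx":0,"wy":0,"wz":20},{"dx":-23.9,"dy":-10.4,"dz":19.8,"wx":0,"wy":0,"wz":20}]' 6 20
```

```text
t: 33.25
eef_pos: [0.6068, 0.2029, -0.0109]
ee_rot: [3.141, -0.001, -1.902]
force: [0.3, 0.1, 0.9]
width: 0.0601
gripper_force: 0.0
```

```bash
python3 -m crank '[{"dx":0,"dy":0,"dz":0,"wx":0,"wy":0,"wz":0},{"dx":0,"dy":0,"dz":0,"wx":0,"wy":0,"wz":0},{"dx":0,"dy":0,"dz":0,"wx":0,"wy":0,"wz":0},{"dx":0,"dy":0,"dz":0,"wx":0,"wy":0,"wz":0},{"dx":0,"dy":0,"dz":0,"wx":0,"wy":0,"wz":0},{"dx":0,"dy":0,"dz":-1,"wx":0,"wy":0,"wz":0},{"dx":0,"dy":0,"dz":-4,"wx":0,"wy":0,"wz":0},{"dx":0,"dy":0,"dz":-8,"wx":0,"wy":0,"wz":0},{"dx":0,"dy":0,"dz":-10,"wx":0,"wy":0,"wz":0},{"dx":0,"dy":0,"dz":-10,"wx":0,"wy":0,"wz":0}]' 0 20
```

```text
t: 34.5
eef_pos: [0.6077, 0.2042, 0.0916]
ee_rot: [-3.139, 0.003, -1.902]
force: [-0.3, 1.0, -1.9]
width: 0.0401
gripper_force: 20.0
```

```bash
python3 -m crank '[{"dx":5,"dy":-0.8,"dz":0,"wx":0,"wy":0,"wz":-1},{"dx":11,"dy":-1.7,"dz":0,"wx":0,"wy":0,"wz":-4},{"dx":17,"dy":-2.6,"dz":0,"wx":0,"wy":0,"wz":-7},{"dx":23,"dy":-3.5,"dz":0,"wx":0,"wy":0,"wz":-10},{"dx":29,"dy":-4.4,"dz":0,"wx":0,"wy":0,"wz":-13},{"dx":35,"dy":-5.4,"dz":0,"wx":0,"wy":0,"wz":-16},{"dx":41,"dy":-6.3,"dz":0,"wx":0,"wy":0,"wz":-18},{"dx":47,"dy":-7.2,"dz":0,"wx":0,"wy":0,"wz":-20},{"dx":51,"dy":-7.8,"dz":0,"wx":0,"wy":0,"wz":-20},{"dx":52.6,"dy":-8,"dz":2,"wx":0,"wy":0,"wz":-20}]' 0 20; python3 -m crank '[{"dx":0,"dy":0,"dz":2,"wx":0,"wy":0,"wz":0},{"dx":0,"dy":0,"dz":4.5,"wx":0,"wy":0,"wz":0},{"dx":0,"dy":0,"dz":6.3,"wx":0,"wy":0,"wz":0},{"dx":0,"dy":0,"dz":7.3,"wx":0,"wy":0,"wz":0},{"dx":0,"dy":0,"dz":7.8,"wx":0,"wy":0,"wz":0},{"dx":0,"dy":0,"dz":8,"wx":0,"wy":0,"wz":0},{"dx":0,"dy":0,"dz":8.1,"wx":0,"wy":0,"wz":0},{"dx":0,"dy":0,"dz":8.15,"wx":0,"wy":0,"wz":0},{"dx":0,"dy":0,"dz":8.2,"wx":0,"wy":0,"wz":0},{"dx":0,"dy":0,"dz":8.2,"wx":0,"wy":0,"wz":0}]' 0 20
```

```text
t: 35.75
eef_pos: [0.5111, -0.3224, 0.0692]
ee_rot: [-3.14, -0.001, -1.555]
force: [0.5, 1.0, -0.8]
width: 0.0394
gripper_force: 20.0
t: 37.0
eef_pos: [0.5117, -0.32, -0.0118]
ee_rot: [-3.141, -0.0, -1.553]
force: [-1.6, 1.4, 5.9]
width: 0.0399
gripper_force: 20.0
```

```bash
python3 -m crank '[{"dx":0,"dy":0,"dz":0,"wx":0,"wy":0,"wz":0},{"dx":0,"dy":0,"dz":0,"wx":0,"wy":0,"wz":0},{"dx":0,"dy":0,"dz":0,"wx":0,"wy":0,"wz":0},{"dx":0,"dy":0,"dz":0,"wx":0,"wy":0,"wz":0},{"dx":0,"dy":0,"dz":-1.5,"wx":0,"wy":0,"wz":0},{"dx":0,"dy":0,"dz":-5,"wx":0,"wy":0,"wz":0},{"dx":-3,"dy":0,"dz":-10,"wx":0,"wy":0,"wz":0},{"dx":-8,"dy":0,"dz":-13,"wx":0,"wy":0,"wz":0},{"dx":-13,"dy":0,"dz":-16,"wx":0,"wy":0,"wz":0},{"dx":-17,"dy":0,"dz":-20,"wx":0,"wy":0,"wz":0}]' 6 20; python3 look.py p3 backing_bar:.010 round_socket:.028 square_socket:.028; python3 matlook.py
```

```text
t: 38.25
eef_pos: [0.5076, -0.1483, 0.1891]
ee_rot: [-3.141, 0.0, -1.552]
force: [1.2, -0.2, -0.2]
width: 0.0595
gripper_force: 0.0
38.25 [ 0.5075632  -0.14834581  0.18905243] [-3.14146766e+00  9.42672815e-05 -1.55231321e+00] [ 0.09  0.12 -0.32 -0.   -1.12 -0.07]
backing_bar 0.95 [318. 126.] (array([ 509.6, -216.7]), array([163.3,  41.3]), 90.4)
   mark 0.76 [ 0.507 -0.216  0.004]
round_socket 0.83 [316. 244.] (array([ 509.3, -116.6]), array([49.9, 41.4]), 91.1)
   mark 0.62 [ 0.512 -0.111  0.008]
square_socket 0.84 [317.  15.] (array([ 512.4, -304.9]), array([41.3, 23.4]), 1.0)
   mark 0.68 [ 0.516 -0.318  0.009]
38.6 [ 0.50764004 -0.1504344   0.18666795] [ 3.14022180e+00  9.06914783e-05 -1.55346188e+00] 0.05994678484563284
[339   0] [472 261]
far 62 pt 637.3 -170.2 ang 90.85
near 62 pt 380.8 -218.7 ang 90.8
```

View pics/p3.png

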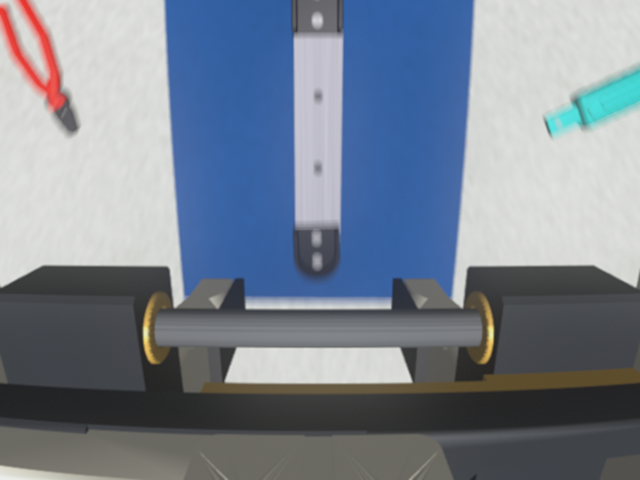

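Viewed: the bar has the round socket at (317,250) and the square socket at (317,15). Both mouths face inward and both are aligned with the bar. Next I look at the grip from above.

```bash
python3 g.py .508 -.150 .1875 -1.553 .43 .29 .20 -1.653
```

```text
dx -44.13 dy 7.02 dz -1.25 wz 5.7
```

```bash
python3 -m crank '[{"dx":-5,"dy":0.8,"dz":-0.3,"wx":0,"wy":0,"wz":1},{"dx":-11,"dy":1.7,"dz":-0.6,"wx":0,"wy":0,"wz":2},{"dx":-17,"dy":2.7,"dz":-1,"wx":0,"wy":0,"wz":3},{"dx":-23,"dy":3.6,"dz":-1.2,"wx":0,"wy":0,"wz":4},{"dx":-29,"dy":4.6,"dz":-1.2,"wx":0,"wy":0,"wz":5},{"dx":-35,"dy":5.6,"dz":-1.2,"wx":0,"wy":0,"wz":5.7},{"dx":-40,"dy":6.4,"dz":-1.2,"wx":0,"wy":0,"wz":5.7},{"dx":-44,"dy":7,"dz":-1.2,"wx":0,"wy":0,"wz":5.7},{"dx":-44,"dy":7,"dz":-1.2,"wx":0,"wy":0,"wz":5.7},{"dx":-44,"dy":7,"dz":-1.2,"wx":0,"wy":0,"wz":5.7}]' 6 20; python3 look.py q1 grip screw_tub
```

```text
t: 39.9
eef_pos: [0.4304, 0.2879, 0.1983]
ee_rot: [3.14, -0.002, -1.653]
force: [0.3, -0.6, -0.0]
width: 0.0598
gripper_force: 0.0
39.9 [0.43038384 0.28788087 0.19831118] [ 3.14046588e+00 -1.87396913e-03 -1.65268467e+00] [ 0.97  0.1  -0.33 -0.   -1.15 -1.05]
grip 0.82 [314. 129.] (array([429.4, 223.1]), array([200.5,  33.3]), 84.9)
grip 0.68 [541. 197.] (array([225.4, 296.1]), array([165.2,  34.1]), 122.2)
   mark 0.8 [0.433 0.228 0.012]
screw_tub 0.81 [97. 12.] (array([593.3, 112.5]), array([59.3, 25.2]), 171.1)
```

```bash
python3 g.py .430 .2885 .1995 -1.6525 .4295 .223 -.011 -1.66; python3 g.py .4295 .223 -.011 -1.66 .5098 -.2175 -.0125 -1.5545; python3 -m crank '[{"dx":3,"dy":-0.2,"dz":3,"wx":0,"wy":0,"wz":0.4},{"dx":6.5,"dy":-0.5,"dz":8,"wx":0,"wy":0,"wz":0.4},{"dx":6.5,"dy":-0.5,"dz":13,"wx":0,"wy":0,"wz":0.4},{"dx":6.5,"dy":-0.5,"dz":17,"wx":0,"wy":0,"wz":0.4},{"dx":6.5,"dy":-0.5,"dz":19.5,"wx":0,"wy":0,"wz":0.4},{"dx":6.5,"dy":-0.5,"dz":20.5,"wx":0,"wy":0,"wz":0.4},{"dx":6.5,"dy":-0.5,"dz":21,"wx":0,"wy":0,"wz":0.4},{"dx":6.5,"dy":-0.5,"dz":21,"wx":0,"wy":0,"wz":0.4},{"dx":6.5,"dy":-0.5,"dz":21,"wx":0,"wy":0,"wz":0.4},{"dx":6.5,"dy":-0.5,"dz":21,"wx":0,"wy":0,"wz":0.4}]' 5.5 20
```

```text
dx 6.53 dy -0.48 dz 21.05 wz 0.4
dx 43.16 dy -11.92 dz 0.15 wz -6.0
t: 41.4
eef_pos: [0.4304, 0.224, -0.01]
ee_rot: [-3.141, 0.001, -1.659]
force: [0.4, -0.7, -0.9]
width: 0.055
gripper_force: 0.0
```

```bash
python3 -m crank '[{"dx":0,"dy":0,"dz":0,"wx":0,"wy":0,"wz":0},{"dx":0,"dy":0,"dz":0,"wx":0,"wy":0,"wz":0},{"dx":0,"dy":0,"dz":0,"wx":0,"wy":0,"wz":0},{"dx":0,"dy":0,"dz":0,"wx":0,"wy":0,"wz":0},{"dx":0,"dy":0,"dz":0,"wx":0,"wy":0,"wz":0},{"dx":0,"dy":0,"dz":-1,"wx":0,"wy":0,"wz":0},{"dx":0,"dy":0,"dz":-4,"wx":0,"wy":0,"wz":0},{"dx":0,"dy":0,"dz":-8,"wx":0,"wy":0,"wz":0},{"dx":0,"dy":0,"dz":-10,"wx":0,"wy":0,"wz":0},{"dx":0,"dy":0,"dz":-10,"wx":0,"wy":0,"wz":0}]' 0 20
```

```text
t: 42.65
eef_pos: [0.431, 0.2244, 0.0913]
ee_rot: [-3.139, 0.003, -1.659]
force: [1.4, 0.8, -1.3]
width: 0.0314
gripper_force: 20.0
```

```bash
python3 -m crank '[{"dx":4,"dy":-1.1,"dz":0,"wx":0,"wy":0,"wz":0},{"dx":10,"dy":-2.8,"dz":0,"wx":0,"wy":0,"wz":-1},{"dx":16,"dy":-4.5,"dz":0,"wx":0,"wy":0,"wz":-2},{"dx":22,"dy":-6.1,"dz":0,"wx":0,"wy":0,"wz":-3},{"dx":28,"dy":-7.8,"dz":0,"wx":0,"wy":0,"wz":-4},{"dx":34,"dy":-9.4,"dz":0,"wx":0,"wy":0,"wz":-5},{"dx":39.5,"dy":-10.9,"dz":0,"wx":0,"wy":0,"wz":-6},{"dx":43.1,"dy":-11.9,"dz":1,"wx":0,"wy":0,"wz":-6},{"dx":43.1,"dy":-11.9,"dz":3,"wx":0,"wy":0,"wz":-6},{"dx":43.1,"dy":-11.9,"dz":5,"wx":0,"wy":0,"wz":-6}]' 0 20; python3 -m crank '[{"dx":0,"dy":0,"dz":0,"wx":0,"wy":0,"wz":0},{"dx":0,"dy":0,"dz":0,"wx":0,"wy":0,"wz":0},{"dx":0,"dy":0,"dz":1,"wx":0,"wy":0,"wz":0},{"dx":0,"dy":0,"dz":2,"wx":0,"wy":0,"wz":0},{"dx":0,"dy":0,"dz":2,"wx":0,"wy":0,"wz":0},{"dx":0,"dy":0,"dz":2,"wx":0,"wy":0,"wz":0},{"dx":0,"dy":0,"dz":2,"wx":0,"wy":0,"wz":0},{"dx":0,"dy":0,"dz":2,"wx":0,"wy":0,"wz":0},{"dx":0,"dy":0,"dz":2,"wx":0,"wy":0,"wz":0},{"dx":0,"dy":0,"dz":2,"wx":0,"wy":0,"wz":0}]' 0 20; python3 look.py q2
```

```text
t: 43.9
eef_pos: [0.5095, -0.217, 0.0375]
ee_rot: [3.14, 0.0, -1.556]
force: [-0.4, 0.1, -1.7]
width: 0.0317
gripper_force: 20.0
t: 45.15
eef_pos: [0.5106, -0.2163, 0.0193]
ee_rot: [-3.141, -0.0, -1.555]
force: [0.4, 0.1, -1.1]
width: 0.0316
gripper_force: 20.0
45.15 [ 0.51060945 -0.21632218  0.01934266] [-3.14142888e+00 -1.97084464e-05 -1.55452890e+00] [-0.05  0.35 -0.47  0.   -0.75  0.06]
```

View pics/q2.png

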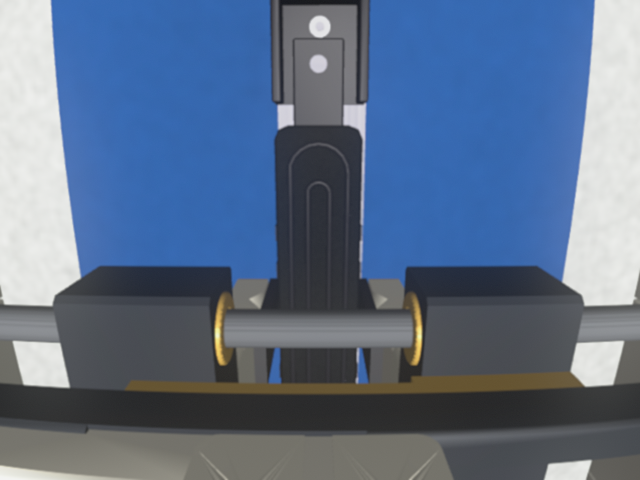

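Viewed: the tongue (columns 293–343) lines up inside the square socket's mouth (283–358), and the grip is centred on the bar to within about 2 mm. I'll lower and release.

```bash
python3 -m crank '[{"dx":0,"dy":0,"dz":0.6,"wx":0,"wy":0,"wz":0},{"dx":0,"dy":0,"dz":1.3,"wx":0,"wy":0,"wz":0},{"dx":0,"dy":0,"dz":2,"wx":0,"wy":0,"wz":0},{"dx":0,"dy":0,"dz":2.5,"wx":0,"wy":0,"wz":0},{"dx":0,"dy":0,"dz":2.8,"wx":0,"wy":0,"wz":0},{"dx":0,"dy":0,"dz":2.9,"wx":0,"wy":0,"wz":0},{"dx":0,"dy":0,"dz":3.0,"wx":0,"wy":0,"wz":0},{"dx":0,"dy":0,"dz":3.05,"wx":0,"wy":0,"wz":0},{"dx":0,"dy":0,"dz":3.1,"wx":0,"wy":0,"wz":0},{"dx":0,"dy":0,"dz":3.1,"wx":0,"wy":0,"wz":0}]' 0 20
```

```text
t: 46.45
eef_pos: [0.5106, -0.2163, -0.0117]
ee_rot: [-3.142, 0.0, -1.554]
force: [0.6, 0.5, -1.3]
width: 0.0321
gripper_force: 20.0
```

```bash
python3 -m crank '[{"dx":0,"dy":0,"dz":0,"wx":0,"wy":0,"wz":0},{"dx":0,"dy":0,"dz":0,"wx":0,"wy":0,"wz":0},{"dx":0,"dy":0,"dz":0,"wx":0,"wy":0,"wz":0},{"dx":0,"dy":0,"dz":0,"wx":0,"wy":0,"wz":0},{"dx":0,"dy":0,"dz":-1.5,"wx":0,"wy":0,"wz":0},{"dx":0,"dy":0,"dz":-5,"wx":0,"wy":0,"wz":0},{"dx":-3,"dy":0,"dz":-10,"wx":0,"wy":0,"wz":0},{"dx":-8,"dy":0,"dz":-14,"wx":0,"wy":0,"wz":0},{"dx":-12,"dy":0,"dz":-18,"wx":0,"wy":0,"wz":0},{"dx":-12,"dy":0,"dz":-22,"wx":0,"wy":0,"wz":0}]' 4.8 20; python3 look.py q3 grip:.024 round_socket:.028 square_socket:.028
```

```text
t: 47.7
eef_pos: [0.5085, -0.0942, 0.2113]
ee_rot: [-3.139, 0.0, -1.551]
force: [1.1, -0.1, 0.1]
width: 0.0479
gripper_force: 0.0
47.7 [ 0.50846477 -0.09420009  0.21125745] [-3.13947270e+00  4.34771124e-04 -1.55135213e+00] [ 0.2   0.09 -0.31 -0.   -1.17 -0.18]
grip 0.91 [319.  86.] (array([ 511.1, -193.7]), array([152.5,  32.1]), 90.8)
grip 0.76 [593.  40.] (array([ 268. , -250.9]), array([112.,  33.]), 26.1)
   mark 0.81 [ 0.217 -0.275  0.001]
round_socket 0.79 [318. 181.] (array([ 509.9, -115. ]), array([48.4, 41. ]), 91.2)
   mark 0.69 [ 0.514 -0.115  0.007]
```

The grip is in place: its tongue ends at y≈-0.1175, as expected. Next is the tub, with a look first.

```bash
python3 g.py .5085 -.0963 .208 -1.5545 .60 .14 .20 -1.384; python3 -m crank '[{"dx":-5,"dy":-2,"dz":0,"wx":0,"wy":0,"wz":-2},{"dx":-11,"dy":-4.3,"dz":0,"wx":0,"wy":0,"wz":-4},{"dx":-17,"dy":-6.8,"dz":0,"wx":0,"wy":0,"wz":-7},{"dx":-21.5,"dy":-8.7,"dz":0.4,"wx":0,"wy":0,"wz":-9.8},{"dx":-23.5,"dy":-9.5,"dz":0.8,"wx":0,"wy":0,"wz":-9.8},{"dx":-23.5,"dy":-9.5,"dz":0.8,"wx":0,"wy":0,"wz":-9.8},{"dx":-23.5,"dy":-9.5,"dz":0.8,"wx":0,"wy":0,"wz":-9.8},{"dx":-23.5,"dy":-9.5,"dz":0.8,"wx":0,"wy":0,"wz":-9.8},{"dx":-23.5,"dy":-9.5,"dz":0.8,"wx":0,"wy":0,"wz":-9.8},{"dx":-23.5,"dy":-9.5,"dz":0.8,"wx":0,"wy":0,"wz":-9.8}]' 7 20; python3 look.py t1 screw_tub
```

```text
dx -23.48 dy -9.53 dz 0.80 wz -9.8
t: 49.3
eef_pos: [0.5998, 0.1397, 0.2006]
ee_rot: [-3.141, 0.0, -1.384]
force: [1.0, 0.2, 0.2]
width: 0.0699
gripper_force: 0.0
49.3 [0.59975406 0.13973302 0.20063841] [-3.14106161e+00  1.90747519e-04 -1.38407717e+00] [ 0.55  0.26 -0.12  0.   -1.19 -0.36]
screw_tub 0.56 [330. 155.] (array([599.8,  90.9]), array([44.2, 44.1]), 100.3)
   mark 0.96 [0.599 0.094 0.012]
```

```bash
python3 g.py .5998 .1397 .200 -1.384 .5998 .0915 -.011 -1.39; python3 g.py .5998 .0915 .089 -1.39 .593 -.217 .089 -1.555; python3 -m crank '[{"dx":3,"dy":0.5,"dz":4,"wx":0,"wy":0,"wz":0.4},{"dx":4.7,"dy":0.9,"dz":9,"wx":0,"wy":0,"wz":0.4},{"dx":4.7,"dy":0.9,"dz":13,"wx":0,"wy":0,"wz":0.4},{"dx":4.7,"dy":0.9,"dz":16,"wx":0,"wy":0,"wz":0.4},{"dx":4.7,"dy":0.9,"dz":18.5,"wx":0,"wy":0,"wz":0.4},{"dx":4.7,"dy":0.9,"dz":20,"wx":0,"wy":0,"wz":0.4},{"dx":4.7,"dy":0.9,"dz":20.8,"wx":0,"wy":0,"wz":0.4},{"dx":4.7,"dy":0.9,"dz":21.1,"wx":0,"wy":0,"wz":0.4},{"dx":4.7,"dy":0.9,"dz":21.1,"wx":0,"wy":0,"wz":0.4},{"dx":4.7,"dy":0.9,"dz":21.1,"wx":0,"wy":0,"wz":0.4}]' 7 20
```

```text
dx 4.74 dy 0.90 dz 21.10 wz 0.3
dx 30.22 dy 6.22 dz -0.00 wz 9.5
t: 50.7
eef_pos: [0.6001, 0.0926, -0.01]
ee_rot: [-3.14, 0.0, -1.39]
force: [-0.5, -0.1, -1.3]
width: 0.0701
gripper_force: 0.0
```

```bash
python3 -m crank '[{"dx":0,"dy":0,"dz":0,"wx":0,"wy":0,"wz":0},{"dx":0,"dy":0,"dz":0,"wx":0,"wy":0,"wz":0},{"dx":0,"dy":0,"dz":0,"wx":0,"wy":0,"wz":0},{"dx":0,"dy":0,"dz":0,"wx":0,"wy":0,"wz":0},{"dx":0,"dy":0,"dz":0,"wx":0,"wy":0,"wz":0},{"dx":0,"dy":0,"dz":-1,"wx":0,"wy":0,"wz":0},{"dx":0,"dy":0,"dz":-3,"wx":0,"wy":0,"wz":0},{"dx":0,"dy":0,"dz":-6,"wx":0,"wy":0,"wz":0},{"dx":0,"dy":0,"dz":-9,"wx":0,"wy":0,"wz":0},{"dx":0,"dy":0,"dz":-10,"wx":0,"wy":0,"wz":0}]' 0 20
```

```text
t: 51.95
eef_pos: [0.6009, 0.0928, 0.0918]
ee_rot: [-3.138, 0.001, -1.39]
force: [-0.3, -0.5, -0.6]
width: 0.0438
gripper_force: 20.0
```

```bash
python3 -m crank '[{"dx":3,"dy":0.6,"dz":0,"wx":0,"wy":0,"wz":0},{"dx":7,"dy":1.4,"dz":0,"wx":0,"wy":0,"wz":2},{"dx":11.5,"dy":2.4,"dz":0,"wx":0,"wy":0,"wz":4},{"dx":16,"dy":3.3,"dz":0,"wx":0,"wy":0,"wz":6},{"dx":20.5,"dy":4.2,"dz":0,"wx":0,"wy":0,"wz":8},{"dx":25,"dy":5.1,"dz":0,"wx":0,"wy":0,"wz":9.5},{"dx":28.5,"dy":5.9,"dz":0,"wx":0,"wy":0,"wz":9.5},{"dx":30.2,"dy":6.2,"dz":1,"wx":0,"wy":0,"wz":9.5},{"dx":30.2,"dy":6.2,"dz":2.5,"wx":0,"wy":0,"wz":9.5},{"dx":30.2,"dy":6.2,"dz":4,"wx":0,"wy":0,"wz":9.5}]' 0 20; python3 -m crank '[{"dx":0,"dy":0,"dz":1.5,"wx":0,"wy":0,"wz":0},{"dx":0,"dy":0,"dz":3,"wx":0,"wy":0,"wz":0},{"dx":0,"dy":0,"dz":4.5,"wx":0,"wy":0,"wz":0},{"dx":0,"dy":0,"dz":5.5,"wx":0,"wy":0,"wz":0},{"dx":0,"dy":0,"dz":6.1,"wx":0,"wy":0,"wz":0},{"dx":0,"dy":0,"dz":6.4,"wx":0,"wy":0,"wz":0},{"dx":0,"dy":0,"dz":6.6,"wx":0,"wy":0,"wz":0},{"dx":0,"dy":0,"dz":6.7,"wx":0,"wy":0,"wz":0},{"dx":0,"dy":0,"dz":6.75,"wx":0,"wy":0,"wz":0},{"dx":0,"dy":0,"dz":6.75,"wx":0,"wy":0,"wz":0}]' 0 20
```

```text
t: 53.2
eef_pos: [0.5924, -0.2151, 0.0477]
ee_rot: [3.141, 0.0, -1.556]
force: [-0.5, -0.4, -0.7]
width: 0.0441
gripper_force: 20.0
t: 54.45
eef_pos: [0.593, -0.2159, -0.0181]
ee_rot: [-3.141, -0.0, -1.556]
force: [0.2, 1.2, 0.3]
width: 0.0435
gripper_force: 20.0
```

```bash
python3 -m crank '[{"dx":0,"dy":0,"dz":0.03,"wx":0,"wy":0,"wz":0},{"dx":0,"dy":0,"dz":0.03,"wx":0,"wy":0,"wz":0},{"dx":0,"dy":0,"dz":0.03,"wx":0,"wy":0,"wz":0},{"dx":0,"dy":0,"dz":0.03,"wx":0,"wy":0,"wz":0},{"dx":0,"dy":0,"dz":-1.5,"wx":0,"wy":0,"wz":0},{"dx":0,"dy":0,"dz":-5,"wx":0,"wy":0,"wz":0},{"dx":0,"dy":0,"dz":-10,"wx":0,"wy":0,"wz":0},{"dx":-3,"dy":0,"dz":-15,"wx":0,"wy":0,"wz":0},{"dx":-8,"dy":0,"dz":-20,"wx":0,"wy":0,"wz":0},{"dx":-13,"dy":0,"dz":-24,"wx":0,"wy":0,"wz":0}]' 5.4 20; python3 -m crank '[{"dx":-3,"dy":1,"dz":0,"wx":0,"wy":0,"wz":0},{"dx":-7,"dy":3,"dz":0,"wx":0,"wy":0,"wz":0},{"dx":-7,"dy":5,"dz":0,"wx":0,"wy":0,"wz":0},{"dx":-7,"dy":6,"dz":-1,"wx":0,"wy":0,"wz":0},{"dx":-7,"dy":6,"dz":-2,"wx":0,"wy":0,"wz":0},{"dx":-7,"dy":6,"dz":-3,"wx":0,"wy":0,"wz":0},{"dx":-7,"dy":6,"dz":-3,"wx":0,"wy":0,"wz":0},{"dx":-7,"dy":6,"dz":-3,"wx":0,"wy":0,"wz":0},{"dx":-7,"dy":6,"dz":-3,"wx":0,"wy":0,"wz":0},{"dx":-7,"dy":6,"dz":-3,"wx":0,"wy":0,"wz":0}]' 5.4 20; python3 look.py f1 grip:.024 round_socket:.028 square_socket:.028 screw_tub:.032 backing_bar:.01
python3 - <<'E'
from h import *
w=cv2.imread("pics/f1.png")[:265]; im=arm.grab_frame("top")
cal=arm.calibration("top")
for q,z in (("grip",.024),("round_socket",.028),("square_socket",.028),("screw_tub",.032)):
    for r in arm.masks_of("top",q)[:3]: print('top',q,round(r['confidence'],2),cont(r['pixels']).mean(0).round(),rect(cal,r['pixels'],z))
t=cv2.resize(im[170:320,340:540,::-1],(640,330),interpolation=cv2.INTER_CUBIC)
cv2.imwrite("pics/f.png",np.vstack([w,t]))
E
```

```text
t: 55.7
eef_pos: [0.591, -0.0926, 0.2189]
ee_rot: [-3.139, 0.0, -1.557]
force: [0.5, 0.8, -0.5]
width: 0.054
gripper_force: 0.0
t: 56.95
eef_pos: [0.53, -0.0243, 0.2452]
ee_rot: [3.141, -0.0, -1.556]
force: [-0.1, 0.2, 0.3]
width: 0.054
gripper_force: 0.0
56.95 [ 0.52997305 -0.02431615  0.24519282] [ 3.14082724e+00 -2.36629198e-04 -1.55627455e+00] [ 0.32  0.09 -0.23 -0.   -1.25 -0.31]
grip 0.62 [342.  48.] (array([ 510.6, -163.7]), array([93.3, 33.9]), 91.7)
grip 0.62 [554.   1.] (array([ 309.2, -219.5]), array([14.4,  4.6]), 5.5)
round_socket 0.57 [342. 104.] (array([ 509.4, -114.3]), array([44.6, 39.5]), 92.0)
   mark 0.61 [ 0.511 -0.113  0.006]
screw_tub 0.83 [253.  10.] (array([ 592.4, -198.2]), array([46.9, 18.3]), 179.7)
backing_bar 0.58 [361.  41.] (array([ 491.6, -176.7]), array([76.3, 11.7]), 86.0)
top grip 0.79 [466. 380.] (array([ 219.5, -266.4]), array([196.4,  34.8]), 26.2)
top grip 0.75 [443. 241.] (array([ 506.9, -223.7]), array([180.4,  32.3]), 91.4)
top grip 0.3 [439. 203.] (array([ 590.7, -213.8]), array([49.7, 48.6]), 91.6)
top round_socket 0.63 [486. 241.] (array([ 508.5, -315.6]), array([49.8, 41.1]), 91.4)
top square_socket 0.92 [486. 242.] (array([ 508.6, -315. ]), array([51.6, 41.1]), 91.2)
top screw_tub 0.61 [439. 203.] (array([ 588.8, -212.7]), array([51.2, 48.3]), 91.7)
```

View pics/f.png

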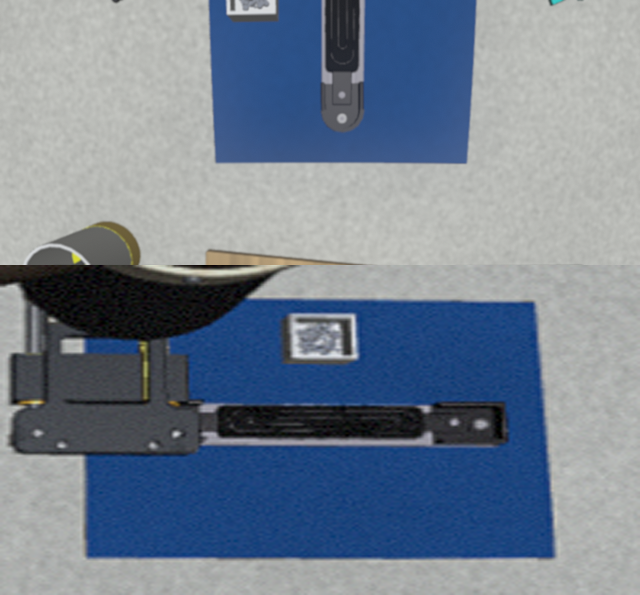

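Viewed: the square socket, grip and round socket lie in line on the bar. The tub stands upright behind the middle at (325,340) in the lower half, clear of the bar. All measured offsets are within tolerance, so I'm handing in.

```bash
python3 -c "
from station import arm
print(arm.job_done())"
```

```text
the job is handed in; nothing more can be done
None
```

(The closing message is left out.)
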